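# Leak-test a batch of valve bodies

### The arm

A 6-joint arm with a two-finger parallel gripper is mounted at the origin on the work surface. World frame = base frame: x ahead of the robot, y to its left, z up, the work surface at z = 0. Lengths are in m, angles in rad, forces in N, time in s.
With the tool pointing down it reaches from about 0.25 to 0.775 m from the base axis. Payload 4 kg.
Tool frame: the origin (TCP) lies on the centre line of the jaws, within the pads' length; the fingertips stand robot.tips_ahead ahead of it and the grasp point (between the pads) lies 8 mm behind it (robot.tips_ahead is the distance from the TCP to the fingertips, in m); z points along the fingers, y is the line along which they close (so a half turn about z gives the same grasp; the last joint's range is limited). The gripper opens to 94 mm and grips with 3 to 60 N. Pads are 16 mm wide; open, the fingers measure 119 mm over their backs; the gripper's body (75 mm by 177 mm) begins 78 mm behind the grasp point.
Start: joints at [-1.335, 0.087, 1.371, -0, 1.684, -0.103], TCP at [0.183, -0.519, 0.217] pointing down, gripper open.
Joint ranges: [-3.1, 3.1], [-0.76, 2.03], [0.27, 2.55], [-1.08, 4.22], [0.17, 2.65], [-2.57, 2.57]. Speed limits (rad/s): [2.79, 2.79, 3.14, 3.14, 3.14, 3.14].

### API

Orientations are given as [roll, pitch, yaw] about the fixed x, y, z axes, in that order (R = Rz(yaw) Ry(pitch) Rx(roll)).
In Python, from bench import robot, snapshot, close_job, spotter gives the robot as it stands. The module is installed in compiled form; this text tells all that it offers.
- The arm moves only by the tool servo_tool, never from a script. Its argument "commands" is one flat list of numbers, 7 for each row, row after row: the shift along the tool's x, y, z in m, then the turn, a rotation vector about the tool's x, y, z in degrees, then the finger opening in m, from 0 to 0.094. In form: [x, y, z, ax, ay, az, grip, x, y, z, ax, ay, az, grip, ...]. A call has 1 to 10 rows; each row is the pose to reach, as a shift and turn from the pose commanded when the call began, along the tool's axes at that moment; what a row does not reach only later rows make up. A row lasts 1/8 s, in which the tool goes at most 62.5 mm and 10.7 degrees, less where a joint would pass 70% of its speed; a pose out of reach is approached as far as the arm can. A call with a gripper value outside its range is refused whole. The fingers move at their own pace and stop on an object; the grip force is fixed at half the most. Time passes only in rows, so rows that repeat a pose let the fingers close. It gives the time, the measured TCP pose, the force, the opening and the grip force at its end, in the units of the state.
- robot.get_obs(): the state, without advancing time (a new reading comes with each control period).
- snapshot(name): name is "scene" or "top" or "wrist"; returns a dict with "img" (384x512x3 uint8, blue, green, red), "camera_matrix" (3x3 intrinsics, pixels), "extrinsics" (4x4, takes a point from camera to world coordinates); the wrist camera has in their place "hand_eye" (4x4, takes a point from camera to tool coordinates, whose origin is the TCP and whose axes are the flange's). Camera axes: x right, y down, z forward; pixel columns grow to the right and rows downward; lengths in m; the calibration is good to about 2 mm. A picture is of the moment at which its call begins: read the wrist's pose just before it. There is no depth.
- close_job(): hands the job in; it is judged then, once.
Trained networks look in a picture, given as the dict that the camera call returned (one of the last four; its "shot" number tells which), for a name from the list of things; names that differ only in an ending like _2 or _b are one class to them, and where a whole thing is asked for, a point or a joint stands for the part that bears it (a point fixed in the world has none). Each returns a list of dicts, best first, with "conf" (0 to 1); they miss things now and then, are a little off and sometimes report something else, mostly with a low value. They report only what shows in the picture. A call takes as long as a camera call.
- spotter.trace(name, picture): "region" (384x512 bool, what is visible of it) and "box" ([left, top, width, height] in pixels, round what is visible of it).
The state is a dict: "time": time; "joint_positions": joint angles; "qvel": joint speeds; "joint_torque": joint torques, N m; "tool_pos": TCP position; "ee_rot": TCP orientation; "wrist_force": force on the tool from outside, world axes, zero at the start; "wrist_torque": the same for the moment, N m; "width": finger opening in m; "finger_force": force on a finger pad.
Only numpy, scipy, OpenCV 4.12 (cv2) and the standard library are available. Lean on these libraries where they do the work, as an engineer would, in place of code of your own. Each camera call takes 0.05 s, during which the arm holds its last target. There are 200 camera calls.

### The job

Stand every white valve body upright in a pocket of the leak-test fixture, strike the red lock pin fully down with the mallet, then press the green start button all the way and let it spring back. Then strike the yellow release pin fully down with the mallet and unload every valve body upright into the green tray. Leave the mallet standing on its orange pad; do not push the pins with the gripper, hit a valve with the mallet, or disturb the bin, the label roll and the can.

Things in the scene. Friction and masses are not known exactly. Their poses are not given: they have to be found in the camera images.
- fixture: Leak-test fixture, fixed, turned a little: aluminium plate 100 (x) x 360 (y) x 10 mm with a row of four open pockets (blue walls) along its y axis and a round steel lock post (diameter 40, top 70 mm above the table) near each end. Origin: centre of the plate's underside, on the table.
- pocket0 (a point): Pocket 1 of 4 counted from the fixture's +y end: centre of its floor, 10 mm above the table. Inside 56 mm (fixture x) x 54 mm (fixture y), walls 6 mm thick and 12 mm high; pockets are 60 mm apart.
- pocket1 (a point): Pocket 2 of 4 counted from the fixture's +y end: centre of its floor, 10 mm above the table. Inside 56 mm (fixture x) x 54 mm (fixture y), walls 6 mm thick and 12 mm high; pockets are 60 mm apart.
- pocket2 (a point): Pocket 3 of 4 counted from the fixture's +y end: centre of its floor, 10 mm above the table. Inside 56 mm (fixture x) x 54 mm (fixture y), walls 6 mm thick and 12 mm high; pockets are 60 mm apart.
- pocket3 (a point): Pocket 4 of 4 counted from the fixture's +y end: centre of its floor, 10 mm above the table. Inside 56 mm (fixture x) x 54 mm (fixture y), walls 6 mm thick and 12 mm high; pockets are 60 mm apart.
- pin_lock (a joint): Travel of the red-capped lock pin, in the post at the fixture's +y end (150 mm from its origin along y): 0 = up, 0.014 m = fully down. About 7 N moves it and it stays where it was driven. A rocker links it to the release pin: as one goes down the other comes up by the same amount.
- pin_release (a joint): Travel of the yellow-capped release pin, in the post at the -y end: 0 = up, 0.014 m = fully down (so at the start).
- cap_lock (a point): Red flat round cap on the lock pin, diameter 30 mm, 8 mm thick, moving with the pin. This point: centre of its top face, 94 mm above the table with the pin up and 80 mm with it fully down.
- cap_release (a point): Yellow cap on the release pin, of the same size and heights.
- tray: Green outgoing tray, fixed, between the fixture and the robot: 70 (x) x 270 (y) x 14 mm outside, walls and floor 4 mm thick, open on top, for a single row of valve bodies along its y axis. Origin: centre of its underside.
- mallet: Mallet standing upright on one striking face: black head 46 x 46 mm, 70 mm tall, white faces below and above; wooden handle (section 24 x 24 mm) along the mallet's own -x, from 23 to 172 mm off the head's axis, its centre line 35 mm above the lower face. Origin: centre of the lower face; z up. 0.45 kg, centre of mass some 8 mm from the head's axis towards the handle.
- pad: Orange parking pad of the mallet, 120 x 120 x 4 mm, fixed. Origin: centre of its underside, on the table; the mallet's lower face stands 4 mm higher.
- console: Grey test console, fixed, 110 x 110 x 45 mm, with the green start button in the middle of its top. Origin: centre of its underside.
- start (a joint): Travel of the green start button (cap diameter 34 mm): 0 = released, 0.006 m = fully down (5 N), springs back.
- start_top (a point): Centre of the top of the green start button; press straight down here.
- valve0: White valve body standing upright: box 46 (its x) x 40 (its y) x 50 mm, black port discs on its y faces, a brass nozzle 18 mm tall (diameter 18, black collar 28) on top; 68 mm in all. Origin: centre of its underside. About 150 g. Two to four of the four valve bodies are present.
- valve1: White valve body standing upright: box 46 (its x) x 40 (its y) x 50 mm, black port discs on its y faces, a brass nozzle 18 mm tall (diameter 18, black collar 28) on top; 68 mm in all. Origin: centre of its underside. About 150 g. Two to four of the four valve bodies are present.
- valve2: White valve body standing upright: box 46 (its x) x 40 (its y) x 50 mm, black port discs on its y faces, a brass nozzle 18 mm tall (diameter 18, black collar 28) on top; 68 mm in all. Origin: centre of its underside. About 150 g. Two to four of the four valve bodies are present.
- valve3: White valve body standing upright: box 46 (its x) x 40 (its y) x 50 mm, black port discs on its y faces, a brass nozzle 18 mm tall (diameter 18, black collar 28) on top; 68 mm in all. Origin: centre of its underside. About 150 g. Two to four of the four valve bodies are present.
- blue_bin: Bystander: open blue bin 140 x 100 x 60 mm. Origin: centre of its underside.
- label_roll: Bystander: paper label roll, diameter 90 mm, 50 mm high. Origin: centre of its underside.
- oil_can: Bystander: blue can, diameter 60 mm, 110 mm tall. Origin: centre of its underside.

How it is judged:
By the outcome, as a careful person would: the job done as asked, in the order asked, and still so for the second after the job is handed in, with the robot touching nothing.
Of valve0, valve1, valve2, valve3 only 2 to 4 are there at a start; the rules pass over those that are not, and their reading is None.
At some moment in a run one of valve0, valve1, valve2, valve3 may be knocked a few centimetres aside while the robot is not near it.
It also fails if it takes over 210 s, if anything falls off the work surface, if the arm or the gripper's body presses on something with over 40 N, if the wrist force passes 120 N, or if a joint passes its speed limit or range.

## Working session

There is one attempt and no reset: what is moved stays moved. The work goes in short steps, Python scripts to look and compute and a tool call to move; the robot and the scene stay as the last step left them, time stands still between calls to the robot, and variables do not carry over. Pictures are saved under pics/ and viewed, at most 14 in all, crops included, and the job is handed in when it is done.

Besides the shell and the picture viewer there is one more tool, called after "Call:" as name(argument=value, ...), one argument or row to a line, values as JSON. servo_tool: Moves the arm, as the interface text tells. Its arguments: {"type":"object","properties":{"commands":{"type":"array","items":{"type":"number"}}},"required":["commands"]}

```bash
mkdir -p pics; ls; python3 - <<'E'
from bench import robot, snapshot, spotter
import cv2, numpy as np
o=robot.get_obs(); print(o, robot.tips_ahead)
a=snapshot("scene"); b=snapshot("top")
for n,p in(("scene",a),("top",b)):
    cv2.imwrite(f"pics/{n}0.png",p["img"]); print(n,p["camera_matrix"].tolist(),np.round(p["extrinsics"],4).tolist())
    for t in("fixture","tray","mallet","pad","console","valve0","pin_lock","pin_release","start","blue_bin","label_roll","oil_can"):
        print(t,[(round(d["conf"],2),d["box"]) for d in spotter.trace(t,p) if d["conf"]>.3])
E
```

```text
pics
{'time': 0.0, 'joint_positions': array([-1.33510479e+00,  8.79522496e-02,  1.37220205e+00, -5.06100607e-06,
        1.68359443e+00, -1.03093444e-01]), 'qvel': array([ 0.00010072, -0.00154807, -0.00039924, -0.00066732, -0.00068787,
        0.00022552]), 'joint_torque': array([-2.26775542e-04, -3.40176022e+01, -3.02430367e+01,  7.17568235e-02,
        3.29606433e-02, -1.86199177e-04]), 'tool_pos': array([ 0.18266612, -0.5182427 ,  0.21533213]), 'ee_rot': array([-3.13944751e+00, -2.16880174e-04,  3.38784179e-01]), 'wrist_force': array([-0.35805374, -0.12206664,  0.59451033]), 'wrist_torque': array([-0.01129901, -0.03361611, -0.0622709 ]), 'finger_force': 0.0, 'width': 0.09362463683262084} 0.011
scene [[359.06842482135363, 0.0, 255.3429994630042], [0.0, 359.06842482135363, 195.76829015735052], [0.0, 0.0, 1.0]] [[-0.8656, 0.4019, -0.2988, 0.8446], [0.5005, 0.6731, -0.5444, 0.5768], [-0.0176, -0.6208, -0.7838, 0.8066], [0.0, 0.0, 0.0, 1.0]]
fixture [(0.81, [181.5, 159.5, 82.8, 115.6])]
tray [(0.81, [233.5, 161.9, 68.6, 73.7]), (0.57, [246.7, 128.3, 20.8, 24.1])]
mallet [(0.73, [217.7,
[... 942 characters left out ...]
205.7, 154.5, 115.3, 36.0])]
tray [(0.77, [214.7, 199.7, 87.3, 31.0])]
mallet [(0.96, [370.8, 226.9, 22.5, 64.4])]
pad [(0.76, [355.8, 213.1, 41.7, 34.7])]
console [(0.65, [142.9, 211.6, 48.4, 51.5])]
valve0 [(0.68, [211.8, 229.4, 19.3, 20.7]), (0.63, [247.2, 233.8, 18.7, 14.5]), (0.62, [143.8, 212.9, 46.5, 51.6]), (0.48, [315.9, 232.3, 20.4, 18.0]), (0.38, [202.1, 154.9, 116.5, 35.5])]
pin_lock [(0.37, [214.5, 200.1, 89.9, 28.8])]
pin_release [(0.7, [208.1, 157.7, 7.9, 9.3])]
start []
blue_bin [(0.91, [361.0, 144.5, 51.9, 55.1])]
label_roll [(0.88, [144.4, 165.1, 26.4, 30.2]), (0.53, [307.4, 162.8, 10.4, 11.3])]
oil_can [(0.83, [91.2, 179.7, 29.3, 19.4]), (0.37, [306.9, 160.8, 10.2, 10.0])]
```

```bash
python3 - <<'E'
import cv2
a=cv2.imread("pics/top0.png"); b=cv2.imread("pics/scene0.png")
cv2.imwrite("pics/t0.png",cv2.resize(a[130:310,75:425],(800,411),interpolation=cv2.INTER_CUBIC))
cv2.imwrite("pics/s0.png",cv2.resize(b[80:390,130:410],(542,600),interpolation=cv2.INTER_CUBIC))
E
```

```text
(no output)
```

View pics/t0.png

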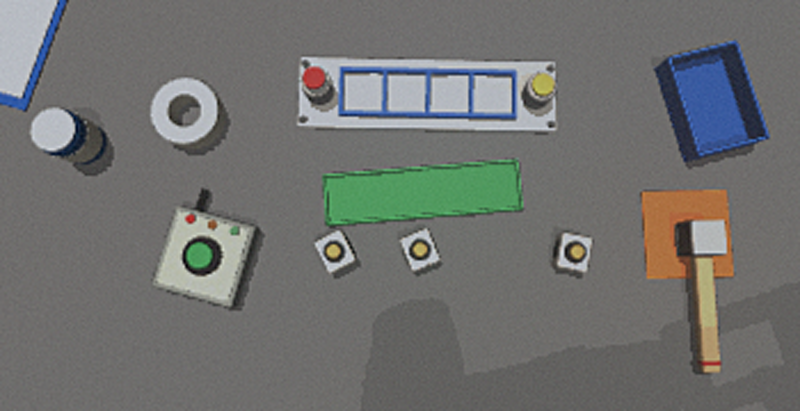

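View pics/s0.png

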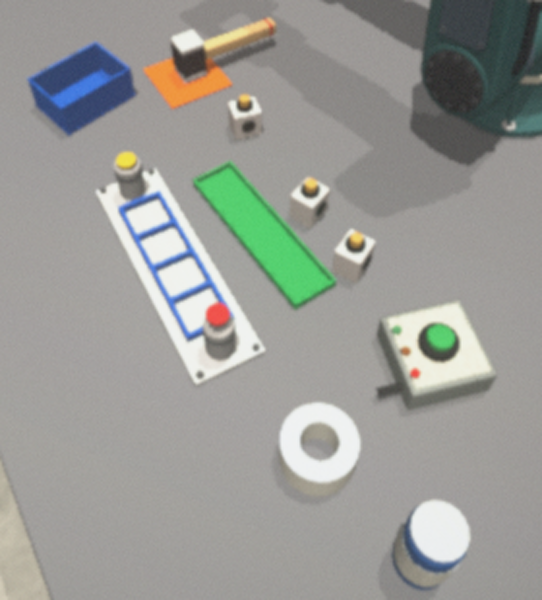

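```bash
cat > h.py <<'E'
import numpy as np, cv2, sys
from scipy.spatial.transform import Rotation as R
from bench import robot, snapshot, spotter
def cam(p,o=None):
    K=np.array(p["camera_matrix"])
    if "extrinsics" in p: E=np.array(p["extrinsics"])
    else:
        T=np.eye(4); T[:3,:3]=R.from_euler("xyz",o["ee_rot"]).as_matrix(); T[:3,3]=o["tool_pos"]; E=T@np.array(p["hand_eye"])
    return K,E
def ray(c,uv):
    K,E=c; d=E[:3,:3]@np.linalg.solve(K,[uv[0],uv[1],1.]); return E[:3,3],d
def atz(c,uv,z):
    o,d=ray(c,uv); return o+d*(z-o[2])/d[2]
def proj(c,P):
    K,E=c; q=K@(E[:3,:3].T@(np.asarray(P)-E[:3,3])); return q[:2]/q[2]
def tri(cs,uvs):
    A=np.zeros((3,3));b=np.zeros(3)
    for c,uv in zip(cs,uvs):
        o,d=ray(c,uv); d=d/np.linalg.norm(d); M=np.eye(3)-np.outer(d,d); A+=M;b+=M@o
    return np.linalg.solve(A,b)
MASK={"red":((172,120,90),(8,255,255)),"yellow":((22,120,110),(33,255,255)),"brass":((12,90,90),(24,255,255)),"green":((45,90,50),(85,255,255)),"orange":((5,160,120),(18,255,255)),"blue":((105,120,60),(125,255,255)),"white":((0,0,165),(179,60,255))}
def mask(img,col):
    h=cv2.cvtColor(img,cv2.COLOR_BGR2HSV); lo,hi=MASK[col]
    if lo[0]>hi[0]: return cv2.inRange(h,lo,(179,)+hi[1:])|cv2.inRange(h,(0,)+lo[1:],hi)
    return cv2.inRange(h,lo,hi)
def blobs(img,col,mn=8):
    n,l,s,c=cv2.connectedComponentsWithStats(mask(img,col))
    return [(int(s[i][4]),c[i].round(1).tolist(),s[i][:4].tolist()) for i in range(1,n) if s[i][4]>=mn]
def wrist(name=None):
    o=robot.get_obs(); p=snapshot("wrist")
    if name: cv2.imwrite("pics/"+name,p["img"])
    return o,p,cam(p,o)
def go(P,yaw=None):
    "shift in tool axes from measured pose to P, and turn about tool z (deg)"
    o=robot.get_obs(); M=R.from_euler("xyz",o["ee_rot"]); s=M.inv().apply(np.asarray(P)-o["tool_pos"])
    r=""
    if yaw is not None:
        w=(R.from_euler("xyz",[np.pi,0,yaw]).inv()*M).inv().as_rotvec(degrees=True); r=w.round(1)
    print("pos",o["tool_pos"].round(4),"yaw",o["ee_rot"][2].round(3),"shift",s.round(4),"turn",r); return s
E
python3 - <<'E'
from h import *
a=snapshot("scene"); b=snapshot("top")
for col in MASK:
    for n,p in(("s",a),("t",b)): print(col,n,blobs(p["img"],col,10)[:14])
E
```

```text
red s [(99, [242.1, 239.1], [237, 234, 11, 11]), (12, [343.9, 268.7], [342, 267, 4, 4])]
red t [(70, [211.9, 163.8], [208, 160, 9, 9]), (13, [157.6, 225.4], [156, 224, 4, 4]), (16, [385.5, 288.5], [382, 288, 8, 2])]
yellow s [(46, [254.2, 37.1], [244, 33, 22, 9]), (62, [194.8, 160.7], [190, 157, 10, 8]), (10, [290.5, 172.8], [289, 172, 4, 3]), (13, [314.0, 200.0], [312, 199, 5, 3])]
yellow t [(64, [312.0, 166.8], [308, 163, 9, 9]), (10, [219.6, 239.1], [218, 237, 5, 6]), (10, [327.8, 240.0], [327, 238, 3, 5]), (13, [507.9, 321.2], [507, 318, 4, 6])]
brass s [(1433, [213.7, 19.9], [189, 0, 48, 42]), (441, [262.8, 11.6], [250, 0, 25, 26]), (148, [285.5, 7.4], [281, 0, 10, 17]), (271, [254.2, 40.0], [241, 31, 27, 18]), (223, [254.1, 99.1], [236, 89, 36, 22]), (486, [224.5, 121.7], [204, 110, 45, 24]), (34, [255.8, 130.9], [253, 128, 6, 7]), (14, [195.2, 163.9], [190, 162, 10, 4]), (42, [290.1, 174.0], [287, 170, 7, 8]), (46, [313.5, 201.5], [310, 198, 8, 8]), (13, [339.4, 257.4], [338, 256, 4, 4])]
brass t [(1050, [374.5, 237.1], [355, 213, 41, 75]), (16, [220.7, 239.8], [218, 237, 6, 6
[... 1456 characters left out ...]
], [188, 156, 15, 13]), (14, [244.6, 162.9], [239, 161, 13, 5]), (7240, [239.0, 256.5], [164, 164, 163, 166]), (13, [261.9, 175.0], [257, 169, 11, 13])]
white t [(15, [290.8, 18.5], [289, 17, 5, 4]), (22, [315.2, 19.9], [312, 17, 7, 8]), (24, [16.6, 22.8], [11, 21, 12, 4]), (10, [269.4, 28.0], [268, 26, 4, 5]), (22, [266.1, 35.9], [262, 33, 9, 7]), (148, [300.4, 42.8], [290, 32, 22, 20]), (18, [272.2, 39.0], [269, 37, 8, 5]), (896, [265.3, 67.6], [230, 42, 77, 43]), (19, [2.7, 49.4], [0, 47, 8, 6]), (51, [322.2, 61.0], [317, 57, 13, 10]), (42, [16.9, 65.6], [12, 62, 12, 9]), (13, [215.5, 66.6], [213, 64, 5, 6]), (12, [205.0, 74.1], [203, 72, 5, 5]), (2275, [461.9, 101.7], [422, 72, 78, 62])]
```

```bash
python3 - <<'E'
from h import *
a=snapshot("scene"); b=snapshot("top"); cs=cam(a); ct=cam(b)
for n,s,t in(("red",(242.1,238.8),(211.9,163.8)),("yel",(194.8,161.2),(312,166.8)),("vA",(313.6,201),(220,239.5)),("vB",(290.1,173.7),(258.6,238.6)),("vC",(255.8,130.9),(327.2,239.6)),("btn",(357.1,250.7),(161.7,241.4)),("mallet top",(226.6,99.9),(384.7,234))):
    P=tri((cs,ct),(s,t)); print(n,P.round(4),"res",np.round(proj(ct,P)-t,1),np.round(proj(cs,P)-s,1))
for nm,im,c in(("t",b["img"],ct),("s",a["img"],cs)):
  for col,z in(("green",.012),("blue",.022),("orange",.004)):
    m=mask(im,col); n,l,s,_=cv2.connectedComponentsWithStats(m)
    for i in range(1,n):
        if s[i][4]>300 and (col!="blue" or 300<s[i][4]<500) and s[i][1]>60:
            pts=np.argwhere(l==i)[:,::-1]
            W=np.array([atz(c,p,z)[:2] for p in pts.astype(float)],np.float32)
            r=cv2.minAreaRect(W*1000); print(nm,col,np.round(r[0],1),np.round(r[1],1),round(r[2],1))
E
```

```text
red [0.6602 0.1746 0.0893] res [ 0.4 -0.5] [0.8 0.1]
yel [ 0.6487 -0.1251  0.0753] res [ 0.4 -0.6] [0.7 0.2]
vA [0.438  0.1543 0.0631] res [ 0.5 -0.5] [0.8 0.1]
vB [0.4374 0.0415 0.0612] res [ 0.2 -0.3] [0.4 0.1]
vC [ 0.4298 -0.1614  0.0605] res [ 0.3 -0.4] [0.4 0.1]
btn [0.4363 0.3251 0.0614] res [ 0.4 -0.4] [0.7 0.1]
mallet top [ 0.4425 -0.3298  0.0736] res [ 0.5 -0.7] [0.7 0.2]
t green [515.3  36.1] [ 70.8 269.2] 3.3
t blue [651.4  26.5] [242.8  67.8] 87.4
t orange [ 449.7 -324.3] [117.2 116. ] 89.4
s green [519.9  36.1] [ 72.8 272.9] 3.4
s blue [657.1  24.8] [247.5  65.1] 87.6
s orange [ 454.  -325.5] [114.7 115. ] 89.5
```

```bash
python3 - <<'E'
from h import *
go([.42,-.02,.38],1.571); print(snapshot("wrist")["hand_eye"],snapshot("wrist")["camera_matrix"])
E
```

```text
pos [ 0.1828 -0.5187  0.2165] yaw 0.339 shift [ 0.3895 -0.3915 -0.1635] turn [  0.    0.  -70.6]
[[ 1.58625433e-03 -9.67529831e-01 -2.52751874e-01  7.24900155e-02]
 [ 9.99998740e-01  1.55008524e-03  3.42227425e-04 -5.36721774e-05]
 [ 6.06717058e-05 -2.52752098e-01  9.67531071e-01 -1.67318883e-01]
 [ 0.00000000e+00  0.00000000e+00  0.00000000e+00  1.00000000e+00]] [[271.27823023   0.         256.5665532 ]
 [  0.         271.27823023 187.43613958]
 [  0.           0.           1.        ]]
```

Call:
servo_tool(
  commands=[0,0,-0.06,0,0,-8,0.094,0.04,-0.04,-0.12,0,0,-16,0.094,0.09,-0.09,-0.163,0,0,-25,0.094,0.13,-0.13,-0.163,0,0,-34,0.094,0.17,-0.17,-0.163,0,0,-43,0.094,0.21,-0.21,-0.163,0,0,-52,0.094,0.25,-0.25,-0.163,0,0,-61,0.094,0.3,-0.3,-0.163,0,0,-70.6,0.094,0.34,-0.34,-0.163,0,0,-70.6,0.094,0.39,-0.39,-0.163,0,0,-70.6,0.094],
)

```text
time: 2.85
tool_pos: [0.4121, -0.0388, 0.3798]
ee_rot: [3.14, 0.001, 1.571]
wrist_force: [1.0, -0.4, -1.0]
width: 0.0939
finger_force: 0.0
```

Call:
servo_tool(
  commands=[0,0,0,0,0,0,0.094,0,0,0,0,0,0,0.094],
)

```text
time: 3.1
tool_pos: [0.4115, -0.0409, 0.3795]
ee_rot: [-3.141, 0.001, 1.572]
wrist_force: [0.7, 0.2, 0.6]
width: 0.094
finger_force: 0.0
```

```bash
python3 - <<'E'
from h import *
o,p,c=wrist("w1.png"); go([.42,-.02,.38],1.571)
for t in("valve0","mallet"): print(t,[(round(d["conf"],2),d["box"]) for d in spotter.trace(t,p) if d["conf"]>.3])
for col in("brass","red","yellow"): print(col,blobs(p["img"],col,15))
for P in((.438,.154,.068),(.4374,.0415,.068),(.43,-.161,.068),(.66,.1746,.09)): print(proj(c,P).round(1))
E
```

```text
pos [ 0.4114 -0.0416  0.3796] yaw 1.57 shift [ 0.0216  0.0086 -0.0004] turn [ 0.   0.  -0.1]
valve0 [(0.82, [259.5, 92.2, 28.8, 32.3]), (0.61, [256.0, 27.1, 32.9, 35.3]), (0.55, [256.0, 199.8, 22.1, 26.4])]
mallet [(0.57, [260.4, 270.4, 20.1, 7.9]), (0.36, [377.9, 198.7, 15.4, 13.1])]
brass [(25, [273.2, 43.1], [269, 39, 11, 7]), (19, [274.2, 108.5], [268, 105, 11, 11]), (27, [267.5, 218.5], [262, 216, 10, 10]), (1099, [275.4, 266.0], [249, 256, 54, 23]), (725, [83.7, 293.5], [71, 267, 34, 55]), (723, [429.7, 293.8], [409, 267, 35, 55]), (2963, [387.3, 345.8], [232, 336, 280, 16])]
red [(386, [424.3, 18.0], [414, 7, 22, 23])]
yellow [(91, [274.0, 38.0], [269, 33, 11, 11]), (75, [272.7, 110.4], [268, 106, 10, 10]), (185, [387.5, 205.9], [380, 199, 16, 15]), (54, [266.6, 221.5], [263, 218, 8, 8])]
[273.8  37.4]
[272.2 110.7]
[266.4 222.1]
[423.3  18.4]
```

View pics/w1.png

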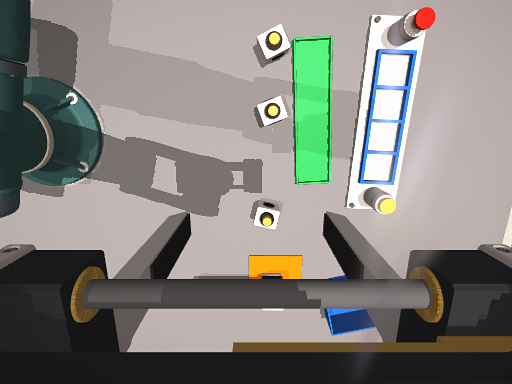

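```bash
cat >> h.py <<'E'
def boxpts(x,y,yaw,z0=0,noz=True):
    c,s=np.cos(yaw),np.sin(yaw); P=[]
    for sx in(-.023,.023):
        for sy in(-.02,.02):
            for z in(0,.05): P.append((x+c*sx-s*sy,y+s*sx+c*sy,z0+z))
    for t in np.linspace(0,6.28,12):
        P.append((x+.009*np.cos(t),y+.009*np.sin(t),z0+.068))
    return P
def fitv(views,x,y,z0=0):
    "views: (cam,region mask) ; fit silhouette"
    from scipy.optimize import minimize
    S=4
    big=[]
    for c,m in views:
        u=proj(c,(x,y,z0+.03)).astype(int)-40
        ys,xs=max(u[1],0),max(u[0],0); crop=m[ys:ys+80,xs:xs+80].astype(np.uint8)
        big.append((c,np.array([xs,ys]),cv2.resize(crop,None,fx=S,fy=S,interpolation=cv2.INTER_LINEAR)>0))
    def cost(q):
        t=0
        for c,u,m in big:
            pts=np.array([proj(c,P) for P in boxpts(*q,z0)]); pts=((pts-u+.5)*S).astype(np.float32)
            im=np.zeros(m.shape,np.uint8); cv2.fillConvexPoly(im,cv2.convexHull(pts).round().astype(np.int32),1)
            t+=1-np.logical_and(im,m).sum()/np.logical_or(im,m).sum()
        return t
    best=[]
    for a in np.arange(-90,90,15):
        r=minimize(cost,[x,y,np.radians(a)],method="Nelder-Mead",options=dict(initial_simplex=[[x,y,np.radians(a)],[x+.004,y,np.radians(a)],[x,y+.004,np.radians(a)],[x,y,np.radians(a+12)]],maxiter=80))
        best.append((r.fun,r.x))
    best.sort(key=lambda b:b[0]); return best
E
python3 - <<'E'
from h import *
o,p,c=wrist(); b=snapshot("top"); cb=cam(b)
V=[(.438,.154),(.4374,.0415),(.43,-.161)]
ds=[spotter.trace("valve0",q) for q in(p,b)]
crops=[]
for x,y in V:
    vs=[]
    for q,cc,d in((p,c,ds[0]),(b,cb,ds[1])):
        u=proj(cc,(x,y,.03))
        for e in d:
            l,t,w,h=e["box"]
            if np.hypot(l+w/2-u[0],t+h/2-u[1])<8 and e["conf"]>.3: vs.append((cc,e["region"])); break
    print(len(vs))
    for f,q in fitv(vs,x,y)[:5]: print(round(f,3),q[:2].round(4),round(np.degrees(q[2]),1))
    u=proj(c,(x,y,.03)).astype(int); crops.append(cv2.resize(p["img"][max(0,u[1]-25):u[1]+25,u[0]-25:u[0]+25],(260,260),interpolation=cv2.INTER_CUBIC))
cv2.imwrite("pics/v.png",np.hstack(crops))
E
```

```text
2
0.222 [0.4379 0.1534] 27.4
0.223 [0.4376 0.1536] 28.6
0.226 [0.4378 0.1534] 27.5
0.226 [0.4379 0.1536] 27.0
0.229 [0.4379 0.1535] 27.5
2
0.207 [0.4376 0.0428] 21.7
0.208 [0.4374 0.0429] 22.1
0.208 [0.4373 0.0428] 22.2
0.208 [0.4374 0.0429] 22.1
0.213 [0.4368 0.0431] 20.3
1
0.098 [ 0.4299 -0.1603] -9.1
0.099 [ 0.43 -0.16] -8.5
0.099 [ 0.4299 -0.1601] -8.7
0.099 [ 0.4299 -0.1601] -8.6
0.1 [ 0.4298 -0.1608] -7.9
```

View pics/v.png

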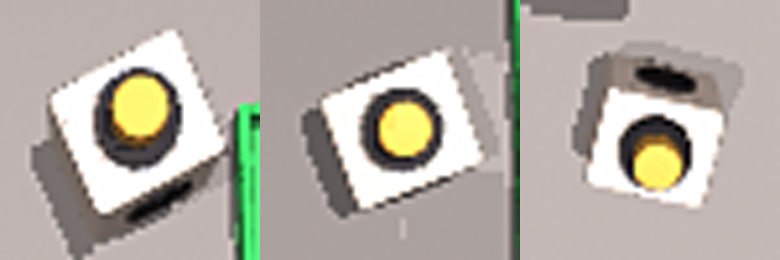

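```bash
python3 - <<'E'
from h import *
o,p,c=wrist(); 
for col,z,lo,hi in(("blue",.022,150,3000),("green",.012,1000,9999)):
    m=mask(p["img"],col); n,l,s,_=cv2.connectedComponentsWithStats(m)
    for i in range(1,n):
        if lo<s[i][4]<hi:
            W=np.array([atz(c,q,z)[:2] for q in np.argwhere(l==i)[:,::-1].astype(float)],np.float32); r=cv2.minAreaRect(W*1000); print(col,np.round(r[0],1),np.round(r[1],1),round(r[2],1))
for n,col,z in(("red",(424.3,18),.094),("yel",(387.2,205.9),.080)): print(n,atz(c,col,z).round(4))
go([.438,.1535,.12],np.radians(117.5))
E
```

```text
blue [631.7  26.3] [243.2  35.5] 89.7
blue [681.9  24.8] [ 32.1 244.2] 2.3
blue [ 625.  -415.1] [105.8  73.2] 13.1
green [517.1  35.8] [ 71.6 269.7] 3.5
red [0.6601 0.1724 0.094 ]
yel [ 0.6478 -0.1258  0.08  ]
pos [ 0.4115 -0.0417  0.3796] yaw 1.569 shift [0.1953 0.0261 0.2596] turn [  0.    0.  -27.6]
```

Call:
servo_tool(
  commands=[0.04,0.006,0.05,0,0,-6,0.08,0.08,0.011,0.1,0,0,-12,0.08,0.12,0.016,0.15,0,0,-18,0.08,0.16,0.021,0.2,0,0,-24,0.08,0.195,0.026,0.24,0,0,-27.6,0.08,0.195,0.026,0.26,0,0,-27.6,0.08,0.195,0.026,0.26,0,0,-27.6,0.08,0.195,0.026,0.26,0,0,-27.6,0.08],
)

```text
time: 4.5
tool_pos: [0.4385, 0.1539, 0.1208]
ee_rot: [3.14, 0.001, 2.052]
wrist_force: [0.2, -0.7, 0.8]
width: 0.0798
finger_force: 0.0
```

```bash
python3 - <<'E'
from h import *
o,p,c=wrist("a1.png"); go([.438,.1535,.03],np.radians(117.5)); print(proj(c,(.438,.1535,.068)),blobs(p["img"],"yellow",60))
E
```

```text
pos [0.4388 0.1539 0.1212] yaw 2.052 shift [ 0.0001 -0.0011  0.0912] turn [0.2 0.1 0. ]
[256.56820823 205.64170468] [(145, [259.2, 203.1], [252, 197, 15, 14])]
```

Call:
servo_tool(
  commands=[0,-0.001,0.045,0,0,0,0.08,0,-0.001,0.08,0,0,0,0.08,0,-0.001,0.091,0,0,0,0.08,0,-0.001,0.091,0,0,0,0.08,0,-0.001,0.091,0,0,0,0,0,-0.001,0.091,0,0,0,0,0,-0.001,0.091,0,0,0,0,0,-0.001,0.091,0,0,0,0],
)

```text
time: 5.55
tool_pos: [0.4374, 0.154, 0.0291]
ee_rot: [3.14, 0.0, 2.053]
wrist_force: [1.5, 1.1, 1.2]
width: 0.0457
finger_force: 29.9
```

Call:
servo_tool(
  commands=[0,0,-0.03,0,0,0,0,0,0,-0.08,0,0,0,0,0,0,-0.11,0,0,0,0,0,0,-0.11,0,0,0,0],
)

```text
time: 6.05
tool_pos: [0.4384, 0.1541, 0.141]
ee_rot: [3.136, 0.002, 2.053]
wrist_force: [-0.6, 1.6, -1.3]
width: 0.0457
finger_force: 29.9
```

```bash
python3 - <<'E'
from h import *
go([.6585,.1145,.14],np.radians(87.7))
E
```

```text
pos [0.4384 0.1541 0.141 ] yaw 2.053 shift [-0.1371  0.1766  0.0022] turn [ 0.3  0.  29.9]
```

Call:
servo_tool(
  commands=[-0.034,0.044,0,0,0,7.5,0,-0.068,0.088,0,0,0,15,0,-0.103,0.132,0,0,0,22.5,0,-0.137,0.177,0,0,0,29.9,0,-0.137,0.177,0,0,0,29.9,0,-0.137,0.177,0,0,0,29.9,0,-0.137,0.177,0,0,0,29.9,0],
)

```text
time: 6.92
tool_pos: [0.6557, 0.1148, 0.1384]
ee_rot: [-3.141, 0.0, 1.532]
wrist_force: [-0.2, -0.1, -0.8]
width: 0.046
finger_force: 29.9
```

```bash
python3 - <<'E'
from h import *
o,p,c=wrist("a2.png"); go([.6585,.1145,.14],np.radians(87.7))
F=np.array([.655,.0245]); a=np.radians(-2.3); Rm=np.array([[np.cos(a),-np.sin(a)],[np.sin(a),np.cos(a)]])
im=p["img"].copy()
for k in range(4):
    for sx in(-.028,.028):
        for sy in(-.027,.027):
            q=proj(c,[*(F+Rm@[sx,.09-.06*k+sy]),.022]).round().astype(int); cv2.circle(im,q.tolist(),2,(0,0,255),1)
cv2.imwrite("pics/a2m.png",im)
E
```

```text
pos [0.6559 0.1149 0.1391] yaw 1.532 shift [-0.0003  0.0026 -0.0009] turn [ 0.  -0.   0.1]
```

View pics/a2m.png

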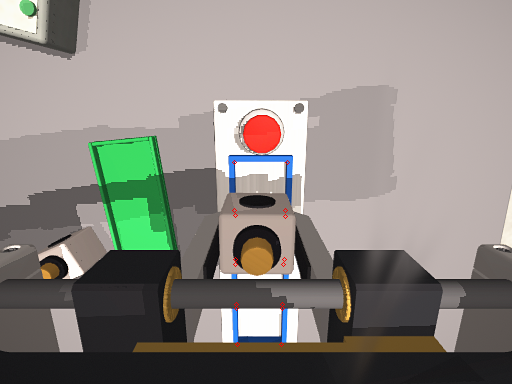

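Call:
servo_tool(
  commands=[0,0.0025,0.04,0,0,0,0,0,0.0025,0.08,0,0,0,0,0,0.0025,0.094,0,0,0,0,0,0.0025,0.098,0,0,0,0,0,0.0025,0.098,0,0,0,0,0,0.0025,0.098,0,0,0,0,0,0.0025,0.098,0,0,0,0.07,0,0.0025,0.098,0,0,0,0.07,0,0.0025,0.098,0,0,0,0.07],
)

```text
time: 8.1
tool_pos: [0.6598, 0.1143, 0.0409]
ee_rot: [3.141, -0.0, 1.531]
wrist_force: [-0.2, -0.2, -0.2]
width: 0.0692
finger_force: 0.0
```

Call:
servo_tool(
  commands=[0,0,-0.05,0,0,0,0.07,0,0,-0.1,0,0,0,0.08,0,0,-0.16,0,0,0,0.08,-0.03,-0.05,-0.2,0,0,0,0.08,-0.06,-0.1,-0.22,0,0,0,0.08,-0.09,-0.15,-0.22,0,0,0,0.08,-0.09,-0.19,-0.22,0,0,0,0.08,-0.09,-0.22,-0.22,0,0,0,0.08,-0.09,-0.22,-0.22,0,0,0,0.08,-0.09,-0.22,-0.22,0,0,0,0.08],
)

```text
time: 9.35
tool_pos: [0.4368, 0.0331, 0.2606]
ee_rot: [3.141, 0.0, 1.531]
wrist_force: [0.4, -0.2, -0.0]
width: 0.0799
finger_force: 0.0
```

```bash
python3 - <<'E'
from h import *
o,p,c=wrist("b1.png"); print(blobs(p["img"],"yellow",30)); 
for P in((.438,.0425,.068),(.43,-.161,.068),(.658,.1145,.078)): print(proj(c,P).round(1))
go([.4373,.0428,.12],np.radians(112))
E
```

```text
[(92, [432.8, 102.3], [428, 97, 13, 14]), (97, [257.4, 164.6], [252, 160, 12, 10])]
[257.4 165.5]
[257.2 296.7]
[433.4 102.5]
pos [0.437  0.0331 0.2604] yaw 1.531 shift [ 9.700e-03 -1.000e-04  1.404e-01] turn [  0.    0.  -24.3]
```

View pics/b1.png

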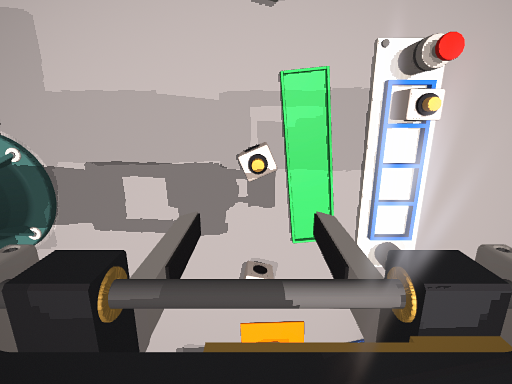

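Call:
servo_tool(
  commands=[0.004,0,0.05,0,0,-8,0.08,0.0097,0,0.1,0,0,-16,0.08,0.0097,0,0.14,0,0,-24.3,0.08,0.0097,0,0.14,0,0,-24.3,0.08,0.0097,0,0.18,0,0,-24.3,0.08,0.0097,0,0.22,0,0,-24.3,0.08,0.0097,0,0.2305,0,0,-24.3,0.08,0.0097,0,0.2305,0,0,-24.3,0.08],
)

```text
time: 10.4
tool_pos: [0.4378, 0.0428, 0.0312]
ee_rot: [3.14, 0.001, 1.954]
wrist_force: [0.4, 0.4, 1.0]
width: 0.0799
finger_force: 0.0
```

Call:
servo_tool(
  commands=[0,0,0,0,0,0,0,0,0,0,0,0,0,0,0,0,0,0,0,0,0,0,0,0,0,0,0,0,0,0,-0.04,0,0,0,0,0,0,-0.09,0,0,0,0,0,0,-0.11,0,0,0,0,0,0,-0.11,0,0,0,0],
)

```text
time: 11.4
tool_pos: [0.4376, 0.0428, 0.1416]
ee_rot: [3.138, 0.002, 1.955]
wrist_force: [-0.8, 0.9, -1.1]
width: 0.0455
finger_force: 30.0
```

```bash
python3 - <<'E'
from h import *
go([.6562,.0545,.14],np.radians(87.7))
E
```

```text
pos [0.4376 0.0428 0.1416] yaw 1.955 shift [-0.0711  0.2071  0.0024] turn [ 0.2  0.1 24.3]
```

Call:
servo_tool(
  commands=[-0.018,0.052,0,0,0,6,0,-0.036,0.104,0,0,0,12,0,-0.054,0.156,0,0,0,18,0,-0.071,0.208,0,0,0,24.3,0,-0.071,0.208,0,0,0,24.3,0,-0.071,0.208,0,0,0,24.3,0,-0.071,0.208,0,0,0,24.3,0],
)

```text
time: 12.28
tool_pos: [0.6548, 0.055, 0.1401]
ee_rot: [-3.141, 0.0, 1.531]
wrist_force: [0.7, -0.7, -1.8]
width: 0.0455
finger_force: 30.0
```

Call:
servo_tool(
  commands=[0,0,0.05,0,0,0,0,0,0,0.09,0,0,0,0,0,0,0.1,0,0,0,0,0,0,0.1,0,0,0,0,0,0,0.1,0,0,0,0],
)

```text
time: 12.9
tool_pos: [0.6564, 0.0549, 0.0417]
ee_rot: [3.139, -0.0, 1.531]
wrist_force: [-0.7, -0.7, -0.5]
width: 0.0457
finger_force: 30.0
```

```bash
python3 - <<'E'
from h import *
go([.6562,.0545,.041],np.radians(87.7))
E
```

```text
pos [0.6564 0.0549 0.0417] yaw 1.531 shift [-0.0005 -0.0002  0.0007] turn [ 0.2 -0.   0. ]
```

Call:
servo_tool(
  commands=[0,0,0.001,0,0,0,0.07,0,0,0.001,0,0,0,0.07,0,0,0,0,0,0,0.07,0,0,-0.05,0,0,0,0.07,0,0,-0.1,0,0,0,0.08,0,0,-0.16,0,0,0,0.08,-0.04,-0.04,-0.2,0,0,0,0.08,-0.08,-0.08,-0.22,0,0,0,0.08,-0.12,-0.12,-0.22,0,0,0,0.08],
)

```text
time: 14.02
tool_pos: [0.5312, -0.0613, 0.2631]
ee_rot: [3.136, 0.002, 1.532]
wrist_force: [1.0, -1.0, 0.0]
width: 0.08
finger_force: 0.0
```

Call:
servo_tool(
  commands=[-0.04,-0.04,0,0,0,2,0.08,-0.08,-0.08,0,0,0,4,0.08,-0.105,-0.098,0,0,0,6.7,0.08,-0.105,-0.098,0,0,0,6.7,0.08,-0.105,-0.098,0,0,0,6.7,0.08],
)

```text
time: 14.65
tool_pos: [0.4296, -0.1607, 0.2601]
ee_rot: [3.141, -0.001, 1.415]
wrist_force: [-0.7, 0.1, -0.1]
width: 0.0799
finger_force: 0.0
```

```bash
python3 - <<'E'
from h import *
o,p,c=wrist("c1.png"); print(blobs(p["img"],"yellow",30)); 
for P in((.43,-.161,.068),(.656,.0545,.078),(.658,.1145,.078)): print(proj(c,P).round(1))
go([.43,-.1605,.03],np.radians(81.2))
E
```

```text
[(434, [425.8, 119.1], [414, 108, 24, 24]), (79, [256.5, 170.5], [252, 166, 12, 11]), (2012, [289.4, 243.8], [247, 220, 75, 59]), (33, [414.0, 306.4], [413, 300, 3, 13])]
[257.2 172.6]
[432.6 -49.6]
[ 435.1 -118.5]
pos [ 0.4298 -0.1605  0.26  ] yaw 1.415 shift [-1.0e-04  1.0e-04  2.3e-01] turn [ 0.  -0.  -0.1]
```

Call:
servo_tool(
  commands=[0,0,0.06,0,0,0,0.08,0,0,0.12,0,0,0,0.08,0,0,0.17,0,0,0,0.08,0,0,0.21,0,0,0,0.08,0,0,0.23,0,0,0,0.08,0,0,0.23,0,0,0,0.08,0,0,0.23,0,0,0,0,0,0,0.23,0,0,0,0,0,0,0.23,0,0,0,0,0,0,0.23,0,0,0,0],
)

```text
time: 15.95
tool_pos: [0.4298, -0.1615, 0.0308]
ee_rot: [3.14, 0.0, 1.414]
wrist_force: [0.1, -0.6, 1.2]
width: 0.0463
finger_force: 29.3
```

Call:
servo_tool(
  commands=[0,0,-0.04,0,0,0,0,0,0,-0.09,0,0,0,0,0,0,-0.11,0,0,0,0,0,0,-0.11,0,0,0,0],
)

```text
time: 16.45
tool_pos: [0.4301, -0.1617, 0.1417]
ee_rot: [3.138, 0.001, 1.414]
wrist_force: [-0.5, 0.4, -1.8]
width: 0.0466
finger_force: 29.4
```

```bash
python3 - <<'E'
from h import *
go([.6538,-.0055,.14],np.radians(87.7))
E
```

```text
pos [ 0.4301 -0.1617  0.1417] yaw 1.414 shift [0.1893 0.1965 0.0022] turn [ 0.2  0.1 -6.7]
```

Call:
servo_tool(
  commands=[0.04,0.045,0,0,0,-2,0,0.08,0.085,0,0,0,-4,0,0.12,0.125,0,0,0,-6,0,0.155,0.165,0,0,0,-6.7,0,0.1893,0.197,0,0,0,-6.7,0,0.1893,0.197,0,0,0,-6.7,0,0.1893,0.197,0,0,0,-6.7,0,0.1893,0.197,0,0,0,-6.7,0],
)

```text
time: 17.45
tool_pos: [0.6522, -0.0059, 0.1394]
ee_rot: [-3.14, 0.0, 1.53]
wrist_force: [-0.4, 1.2, -2.4]
width: 0.0465
finger_force: 29.4
```

Call:
servo_tool(
  commands=[0,0,0.05,0,0,0,0,0,0,0.09,0,0,0,0,0,0,0.1,0,0,0,0,0,0,0.1,0,0,0,0,0,0,0.1,0,0,0,0],
)

```text
time: 18.08
tool_pos: [0.6535, -0.0056, 0.041]
ee_rot: [3.14, 0.0, 1.53]
wrist_force: [0.3, 0.1, -1.8]
width: 0.0465
finger_force: 29.5
```

```bash
python3 - <<'E'
from h import *
go([.6538,-.0055,.041],np.radians(87.7))
E
```

```text
pos [ 0.6535 -0.0056  0.041 ] yaw 1.53 shift [0.0001 0.0003 0.    ] turn [ 0.1  0.  -0. ]
```

Call:
servo_tool(
  commands=[0,0,0,0,0,0,0.07,0,0,0,0,0,0,0.07,0,0,0,0,0,0,0.07,0,0,-0.05,0,0,0,0.07,0,0,-0.1,0,0,0,0.07,0,0,-0.16,0,0,0,0.07,-0.03,-0.025,-0.2,0,0,8,0.06,-0.06,-0.05,-0.23,0,0,16,0.06,-0.09,-0.075,-0.26,0,0,24,0.06,-0.12,-0.1,-0.28,0,0,32,0.06],
)

```text
time: 19.32
tool_pos: [0.548, -0.1217, 0.3222]
ee_rot: [3.139, -0.001, 0.968]
wrist_force: [0.3, -0.2, 0.2]
width: 0.0595
finger_force: 0.0
```

```bash
python3 - <<'E'
from h import *
go([.36,-.33,.32],0)
E
```

```text
pos [ 0.548  -0.1217  0.3222] yaw 0.968 shift [-0.2782 -0.0368  0.0019] turn [ 0.1 -0.1 55.5]
```

Call:
servo_tool(
  commands=[-0.045,-0.006,0,0,0,9,0.06,-0.09,-0.012,0,0,0,18,0.06,-0.135,-0.018,0,0,0,27,0.06,-0.18,-0.024,0,0,0,36,0.06,-0.225,-0.03,0,0,0,45,0.06,-0.278,-0.037,0,0,0,55.5,0.06,-0.278,-0.037,0,0,0,55.5,0.06,-0.278,-0.037,0,0,0,55.5,0.06,-0.278,-0.037,0,0,0,55.5,0.06],
)

```text
time: 20.45
tool_pos: [0.3623, -0.3288, 0.3201]
ee_rot: [-3.142, -0.0, 0.006]
wrist_force: [0.7, 0.0, -1.0]
width: 0.0602
finger_force: 0.0
```

```bash
python3 - <<'E'
from h import *
o,p,c=wrist("m1.png"); go([.36,-.33,.32],0)
b=snapshot("top"); cb=cam(b)
ds=[spotter.trace("mallet",q) for q in(p,b)]
for q,cc,d in((p,c,ds[0]),(b,cb,ds[1])):
    print([(round(e["conf"],2),e["box"]) for e in d[:3]],proj(cc,(.4425,-.33,.074)))
E
```

```text
pos [ 0.3623 -0.3288  0.3201] yaw 0.006 shift [-0.0023  0.0012  0.0001] turn [ 0.  -0.   0.4]
[(0.96, [241.1, 90.2, 35.7, 126.4])] [257.63016612 111.21239533]
[(0.82, [374.2, 227.2, 17.5, 63.0]), (0.67, [89.1, 180.7, 32.8, 19.8]), (0.55, [354.4, 210.9, 45.7, 38.5])] [385.30072905 233.27794526]
```

View pics/m1.png

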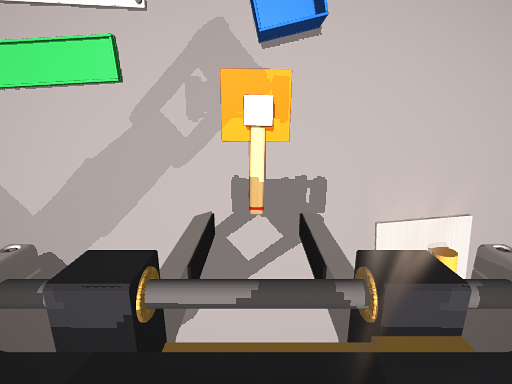

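```bash
python3 - <<'E'
from h import *
o,p,c=wrist()
im=p["img"]; h=cv2.cvtColor(im,cv2.COLOR_BGR2HSV)
roi=np.zeros(h.shape[:2],bool); roi[132:205,235:285]=1
m=(h[...,1]>40)&(h[...,2]>150)&roi
# handle top face: rows -> left/right edges
for r in(135,145,160,175,190,200):
    x=np.where(m[r,235:285])[0]+235; 
    print(r,x.min(),x.max(),h[r,248:268:4].tolist())
w=(h[...,2]>225)&(h[...,1]<25); w[:, :235]=0; w[:,285:]=0; w[:85]=0; w[130:]=0
W=np.array([atz(c,q,.074)[:2] for q in np.argwhere(w)[:,::-1].astype(float)],np.float32); r=cv2.minAreaRect(W*1000); print(r)
W=np.array([atz(c,q,.004)[:2] for q in np.argwhere(mask(im,"orange")>0)[:,::-1].astype(float) if q[1]<150],np.float32); r=cv2.minAreaRect(W*1000); print(r)
E
```

```text
135 235 284 [[19, 223, 255], [30, 59, 255], [29, 52, 255], [29, 51, 255], [22, 110, 251]]
145 250 264 [[3, 16, 175], [30, 57, 255], [29, 53, 255], [29, 51, 255], [15, 128, 222]]
160 250 263 [[3, 14, 176], [29, 56, 255], [29, 54, 255], [29, 49, 255], [15, 102, 142]]
175 250 263 [[3, 16, 178], [30, 57, 255], [30, 56, 255], [29, 51, 255], [11, 66, 128]]
190 250 263 [[174, 13, 99], [18, 126, 238], [18, 126, 240], [19, 122, 243], [4, 15, 123]]
200 250 262 [[0, 10, 99], [18, 127, 237], [18, 127, 239], [19, 124, 243], [0, 12, 123]]
((444.406982421875, -330.4991455078125), (42.234954833984375, 42.5482177734375), 87.9926986694336)
((452.55072021484375, -326.2896728515625), (119.07417297363281, 118.75741577148438), 89.71653747558594)
```

```bash
python3 - <<'E'
from h import *
go([.4065,-.3295,.031],np.radians(-1.5))
E
```

```text
pos [ 0.362  -0.3291  0.32  ] yaw 0.005 shift [0.0445 0.0006 0.289 ] turn [ 0.  -0.   1.8]
```

Call:
servo_tool(
  commands=[0.0445,0.0005,0.05,0,0,1.8,0.06,0.0445,0.0005,0.1,0,0,1.8,0.06,0.0445,0.0005,0.15,0,0,1.8,0.06,0.0445,0.0005,0.2,0,0,1.8,0.06,0.0445,0.0005,0.25,0,0,1.8,0.06,0.0445,0.0005,0.28,0,0,1.8,0.06,0.0445,0.0005,0.289,0,0,1.8,0.06,0.0445,0.0005,0.289,0,0,1.8,0.06],
)

```text
time: 21.7
tool_pos: [0.4063, -0.3301, 0.0313]
ee_rot: [3.141, -0.0, -0.027]
wrist_force: [-0.9, 0.7, 0.4]
width: 0.0601
finger_force: 0.0
```

Call:
servo_tool(
  commands=[0,0,0,0,0,0,0,0,0,0,0,0,0,0,0,0,0,0,0,0,0,0,0,0,0,0,0,0,0,0,0,0,0,0,0],
)

```text
time: 22.32
tool_pos: [0.4061, -0.33, 0.0315]
ee_rot: [-3.142, -0.0, -0.028]
wrist_force: [-0.3, 0.8, 3.1]
width: 0.0236
finger_force: 29.9
```

Call:
servo_tool(
  commands=[0,0,-0.02,0,0,0,0,0,0,-0.06,0,0,0,0,0,0,-0.11,0,0,0,0,0,0,-0.16,0,0,0,0,0,0,-0.2,0,0,0,0,0,0,-0.2,0,0,0,0],
)

```text
time: 23.08
tool_pos: [0.4069, -0.3312, 0.2336]
ee_rot: [3.137, -0.004, -0.028]
wrist_force: [0.3, 0.1, -4.1]
width: 0.0236
finger_force: 29.9
```

```bash
python3 - <<'E'
from h import *
o,p,c=wrist("m2.png"); b=snapshot("top"); a=snapshot("scene"); cv2.imwrite("pics/s2.png",a["img"]); cv2.imwrite("pics/t2.png",b["img"])
im=np.vstack([np.hstack([p["img"],cv2.resize(a["img"][60:200,170:310],(384,384))])]); cv2.imwrite("pics/m2c.png",cv2.resize(im,(800,343)))
go([.6225,.174,.20],np.radians(-1.5))
E
```

```text
pos [ 0.4049 -0.3291  0.2274] yaw -0.028 shift [ 0.2037 -0.5088  0.0285] turn [-0.2  0.3 -0.1]
```

View pics/m2c.png

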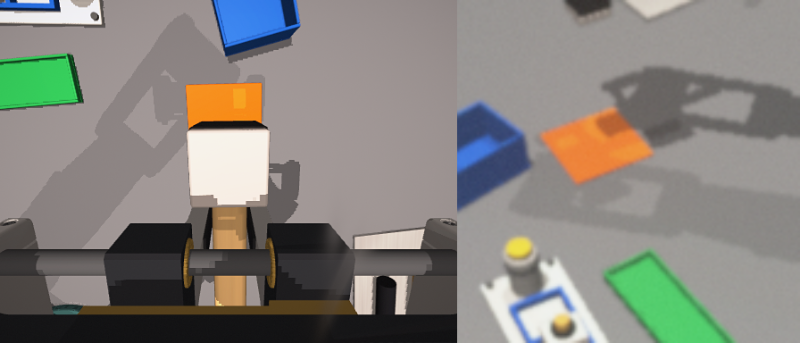

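```bash
python3 - <<'E'
from h import *
p=snapshot("wrist"); H=np.array(p["hand_eye"]); K=np.array(p["camera_matrix"]); c=(K,H)
for pit in(-10,-5,0,5,10):
    a=np.radians(pit); g=np.array([0,0,-.008]); r=[]
    for x,y,z in((.061,-.023,-.035),(.061,.023,-.035),(.015,-.023,-.035),(.015,.023,-.035),(.061,0,.035)):
        r.append(proj(c,g+[x*np.cos(a)-z*np.sin(a),y,z*np.cos(a)+x*np.sin(a)]).round(0).tolist())
    print(pit,r)
E
```

```text
-10 [[202.0, 162.0], [310.0, 162.0], [209.0, 250.0], [302.0, 250.0], [256.0, 127.0]]
-5 [[203.0, 151.0], [308.0, 152.0], [209.0, 243.0], [302.0, 243.0], [256.0, 130.0]]
0 [[205.0, 143.0], [307.0, 143.0], [210.0, 236.0], [302.0, 236.0], [256.0, 133.0]]
5 [[207.0, 136.0], [305.0, 136.0], [210.0, 229.0], [302.0, 230.0], [256.0, 138.0]]
10 [[209.0, 130.0], [303.0, 130.0], [210.0, 223.0], [302.0, 223.0], [256.0, 142.0]]
```

Call:
servo_tool(
  commands=[0.008,-0.02,0,0,0,0,0,0.024,-0.06,0,0,0,0,0,0.044,-0.11,0,0,0,0,0,0.064,-0.16,0,0,0,0,0,0.084,-0.21,0,0,0,0,0,0.104,-0.26,0,0,0,0,0,0.124,-0.31,0,0,0,0,0,0.144,-0.36,0,0,0,0,0,0.164,-0.41,0,0,0,0,0,0.184,-0.46,0,0,0,0,0],
)

```text
time: 24.52
tool_pos: [0.602, 0.1263, 0.2274]
ee_rot: [3.141, 0.005, -0.028]
wrist_force: [1.1, -1.2, -4.3]
width: 0.0236
finger_force: 29.9
```

Call:
servo_tool(
  commands=[0.014,-0.034,0,0,0,0,0,0.02,-0.048,0.02,0,0,0,0,0.02,-0.049,0.04,0,0,0,0,0.02,-0.049,0.04,0,0,0,0,0.02,-0.049,0.04,0,0,0,0],
)

```text
time: 25.15
tool_pos: [0.6236, 0.1721, 0.1901]
ee_rot: [3.141, 0.002, -0.029]
wrist_force: [0.6, 1.0, -3.6]
width: 0.0238
finger_force: 29.9
```

```bash
python3 - <<'E'
from h import *
o,p,c=wrist("k1.png"); go([.6225,.174,.15],np.radians(-1.5))
w=(cv2.cvtColor(p["img"],cv2.COLOR_BGR2HSV)); 
print(blobs(p["img"],"red",15), proj(c,(.6605,.173,.094)))
b=snapshot("top"); print(blobs(b["img"],"red",10))
cv2.imwrite("pics/k1c.png",np.hstack([p["img"][:260,130:430],cv2.resize(b["img"][130:200,190:325],None,fx=3,fy=3)[:210,:405][:260] if 0 else cv2.copyMakeBorder(cv2.resize(b["img"][130:200,190:325],None,fx=3,fy=3),0,50,0,0,0)]))
E
```

```text
pos [0.6241 0.1723 0.1912] yaw -0.029 shift [-0.0016 -0.0017  0.0412] turn [ 0.  -0.  -0.2]
[] [254.17161136 154.33326841]
[(13, [157.6, 225.4], [156, 224, 4, 4])]
```

View pics/k1c.png

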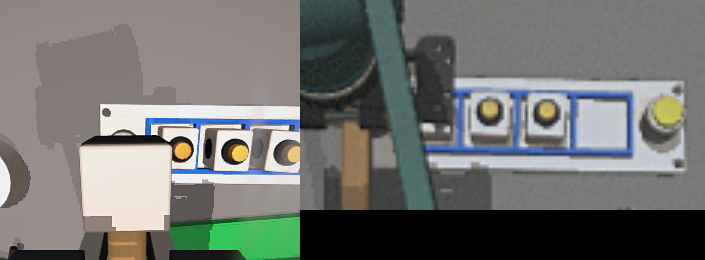

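Call:
servo_tool(
  commands=[-0.0015,-0.0015,0.03,0,0,0,0,-0.0015,-0.0015,0.055,0,0,0,0,-0.0015,-0.0015,0.083,0,0,0,0,-0.0015,-0.0015,0.083,0,0,0,0],
)

```text
time: 25.75
tool_pos: [0.6224, 0.1743, 0.108]
ee_rot: [3.141, 0.0, -0.028]
wrist_force: [-0.2, -0.1, -3.9]
width: 0.0238
finger_force: 30.0
```

```bash
python3 - <<'E'
from h import *
go([.6225,.174,.107],np.radians(-1.5))
for n in("scene","top"):
    b=snapshot(n); print(n,blobs(b["img"],"red",10),[q for q in blobs(b["img"],"yellow",25)])
    for z in(.08,.087,.094): print(z,proj(cam(b),(.648,-.1255,z)).round(1))
E
```

```text
pos [0.6224 0.1743 0.108 ] yaw -0.028 shift [0.0001 0.0003 0.001 ] turn [ 0.   0.  -0.1]
scene [(20, [302.5, 205.2], [300, 201, 5, 10]), (11, [343.8, 268.8], [342, 267, 4, 4])] [(86, [255.0, 37.1], [244, 32, 23, 11]), (65, [194.2, 157.4], [189, 154, 11, 8])]
0.08 [195.5 160. ]
0.087 [195.1 158.3]
0.094 [194.7 156.5]
top [(13, [157.6, 225.4], [156, 224, 4, 4])] [(69, [312.9, 165.8], [309, 162, 9, 9]), (53, [509.2, 328.2], [506, 318, 6, 25])]
0.08 [312.8 166. ]
0.087 [313.2 165.5]
0.094 [313.6 164.9]
```

Call:
servo_tool(
  commands=[0,0,0.002,0,0,0,0,0,0,0.004,0,0,0,0,0,0,0.004,0,0,0,0],
)

```text
time: 26.22
tool_pos: [0.6231, 0.1747, 0.1061]
ee_rot: [-3.141, -0.002, -0.028]
wrist_force: [-1.7, -0.2, 4.7]
width: 0.0237
finger_force: 30.0
```

Call:
servo_tool(
  commands=[0,0,0.003,0,0,0,0,0,0,0.003,0,0,0,0],
)

```text
time: 26.48
tool_pos: [0.6231, 0.1746, 0.1059]
ee_rot: [-3.141, -0.004, -0.028]
wrist_force: [-6.5, -1.1, 12.8]
width: 0.0235
finger_force: 30.0
```

Call:
servo_tool(
  commands=[0,0,-0.03,0,0,0,0,0,0,-0.08,0,0,0,0,0,0,-0.1,0,0,0,0,-0.01,0.02,-0.105,0,0,0,0,-0.024,0.06,-0.105,0,0,0,0,-0.044,0.11,-0.105,0,0,0,0,-0.064,0.16,-0.105,0,0,0,0,-0.084,0.21,-0.105,0,0,0,0,-0.104,0.26,-0.105,0,0,0,0,-0.124,0.31,-0.105,0,0,0,0],
)

```text
time: 27.72
tool_pos: [0.4872, -0.1337, 0.2038]
ee_rot: [-3.141, 0.003, -0.028]
wrist_force: [-0.0, -0.5, -4.4]
width: 0.0238
finger_force: 30.0
```

```bash
python3 - <<'E'
from h import *
for n in("scene","top"):
    b=snapshot(n); print(n,blobs(b["img"],"red",30),[q for q in blobs(b["img"],"yellow",25)])
    for z in(.08,.082,.094): print(z,proj(cam(b),(.6602,.1735,z)).round(1))
go([.4061,-.33,.11],-.028)
E
```

```text
scene [(109, [242.1, 241.8], [237, 237, 12, 11])] [(66, [194.1, 157.4], [189, 154, 11, 8])]
0.08 [242.8 240.7]
0.082 [242.8 240.2]
0.094 [242.6 237.5]
top [(71, [212.3, 164.7], [208, 160, 10, 10])] [(68, [312.8, 165.8], [309, 162, 9, 9]), (47, [508.7, 326.6], [506, 318, 6, 18])]
0.08 [213.  164.1]
0.082 [212.9 163.9]
0.094 [212.5 162.9]
pos [ 0.4861 -0.1369  0.2039] yaw -0.036 shift [-0.0726  0.1956  0.0947] turn [ 0.2  0.3 -0.5]
```

Call:
servo_tool(
  commands=[-0.016,0.04,0,0,0,0,0,-0.035,0.09,0,0,0,0,0,-0.053,0.14,0,0,0,0,0,-0.068,0.18,0.02,0,0,0,0,-0.0705,0.195,0.06,0,0,0,0,-0.0705,0.195,0.095,0,0,0,0,-0.0705,0.195,0.095,0,0,0,0,-0.0705,0.195,0.095,0,0,0,0],
)

```text
time: 28.82
tool_pos: [0.4142, -0.3248, 0.1117]
ee_rot: [3.141, -0.001, -0.027]
wrist_force: [-0.1, -0.6, -3.7]
width: 0.0238
finger_force: 30.0
```

```bash
python3 - <<'E'
from h import *
go([.4085,-.3295,.033],-.028)
E
```

```text
pos [ 0.4142 -0.3248  0.1117] yaw -0.027 shift [-0.0056  0.0047  0.0787] turn [ 0. -0.  0.]
```

Call:
servo_tool(
  commands=[0,0,0.04,0,0,0,0,0,0,0.068,0,0,0,0,0,0,0.075,0,0,0,0,0,0,0.079,0,0,0,0,0,0,0.08,0,0,0,0,0,0,0.08,0,0,0,0],
)

```text
time: 29.58
tool_pos: [0.4148, -0.3255, 0.0323]
ee_rot: [3.14, -0.002, -0.028]
wrist_force: [0.3, -0.1, -4.4]
width: 0.024
finger_force: 30.0
```

Call:
servo_tool(
  commands=[0,0,0.0015,0,0,0,0,0,0,0.0015,0,0,0,0,0,0,0.0015,0,0,0,0.06,0,0,0.0015,0,0,0,0.06,0,0,0.0015,0,0,0,0.06,0,0,-0.04,0,0,0,0.06,0,0,-0.1,0,0,0,0.06,0,0,-0.16,0,0,0,0.04,0,0,-0.22,0,0,0,0,0,0,-0.25,0,0,0,0],
)

```text
time: 30.82
tool_pos: [0.4148, -0.3254, 0.2858]
ee_rot: [3.137, -0.005, -0.028]
wrist_force: [0.3, -0.4, -0.7]
width: 0.0335
finger_force: 0.0
```

```bash
python3 - <<'E'
from h import *
o,p,c=wrist("m3.png")
b=snapshot("top"); a=snapshot("scene"); cs=cam(a); ct=cam(b)
cv2.imwrite("pics/m3c.png",np.hstack([cv2.resize(p["img"][40:260,150:370],(400,400)),cv2.resize(a["img"][80:140,195:285],(400,400))]))
g=[[q for q in blobs(i["img"],"green",90) if q[0]<300 ] for i in(a,b)]; print(g)
go([.4358,.3255,.15],-.028)
E
```

```text
[[(232, [306.9, 16.6], [296, 6, 20, 25]), (157, [357.1, 250.7], [350, 244, 15, 14])], [(115, [161.6, 241.5], [156, 236, 12, 12])]]
pos [ 0.4147 -0.3253  0.2828] yaw -0.028 shift [ 0.0027 -0.6515  0.1308] turn [ 0.2 -0.2  0. ]
```

View pics/m3c.png

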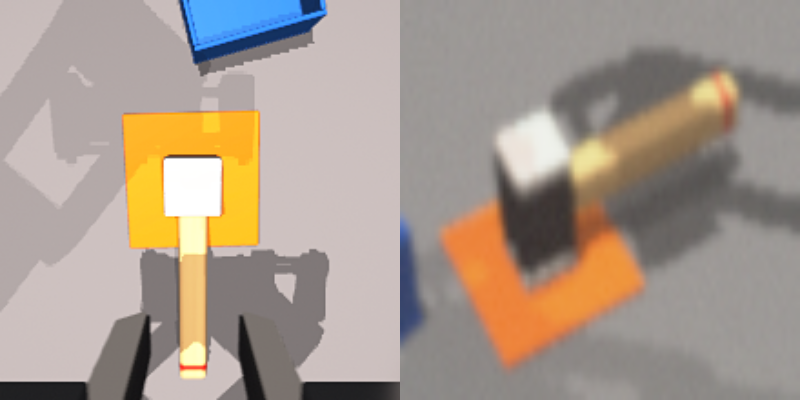

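Call:
servo_tool(
  commands=[0,-0.05,0,0,0,0,0,0,-0.1,0,0,0,0,0,0,-0.15,0,0,0,0,0,0,-0.2,0,0,0,0,0,0,-0.25,0,0,0,0,0,0,-0.3,0,0,0,0,0,0,-0.35,0,0,0,0,0,0,-0.4,0,0,0,0,0,0,-0.45,0,0,0,0,0,0,-0.5,0,0,0,0,0],
)

```text
time: 32.22
tool_pos: [0.4268, 0.1764, 0.2778]
ee_rot: [3.14, 0.005, -0.028]
wrist_force: [0.1, -0.9, -0.5]
width: 0.0006
finger_force: 0.0
```

Call:
servo_tool(
  commands=[0.002,-0.05,0,0,0,0,0,0.002,-0.1,0,0,0,0,0,0.002,-0.15,0.04,0,0,0,0,0.002,-0.15,0.1,0,0,0,0,0.002,-0.15,0.15,0,0,0,0,0.002,-0.15,0.15,0,0,0,0,0.002,-0.15,0.15,0,0,0,0],
)

```text
time: 33.1
tool_pos: [0.4345, 0.325, 0.1317]
ee_rot: [-3.141, -0.001, -0.028]
wrist_force: [0.1, -0.3, 0.5]
width: 0.0005
finger_force: 0.0
```

```bash
python3 - <<'E'
from h import *
o,p,c=wrist("g1.png"); go([.4358,.3255,.08],-.028); print([q for q in blobs(p["img"],"green",200)])
for z in(.06,.066): print(proj(c,(.4358,.3255,z)).round(1))
E
```

```text
pos [0.4353 0.3255 0.1332] yaw -0.028 shift [0.0003 0.0001 0.0532] turn [-0.1 -0.2 -0. ]
[(7904, [456.2, 103.6], [400, 63, 112, 81]), (1083, [256.5, 195.0], [238, 177, 38, 37])]
[255.6 196.7]
[255.6 198.7]
```

Call:
servo_tool(
  commands=[0,0,0.04,0,0,0,0,0,0,0.055,0,0,0,0,0,0,0.058,0,0,0,0,0,0,0.058,0,0,0,0],
)

```text
time: 33.65
tool_pos: [0.4346, 0.325, 0.0748]
ee_rot: [-3.141, -0.001, -0.028]
wrist_force: [-2.0, -2.6, 4.0]
width: 0.0004
finger_force: 1.7
```

Call:
servo_tool(
  commands=[0,0,0.003,0,0,0,0,0,0,0.003,0,0,0,0],
)

```text
time: 33.9
tool_pos: [0.435, 0.3253, 0.0722]
ee_rot: [-3.14, -0.003, -0.028]
wrist_force: [-2.9, -1.7, 7.6]
width: 0.0003
finger_force: 4.0
```

Call:
servo_tool(
  commands=[0,0,0.003,0,0,0,0,0,0,0.003,0,0,0,0],
)

```text
time: 34.15
tool_pos: [0.4351, 0.3253, 0.072]
ee_rot: [-3.14, -0.003, -0.028]
wrist_force: [-7.0, -5.5, 19.8]
width: 0.0003
finger_force: 9.4
```

Call:
servo_tool(
  commands=[0,0,-0.03,0,0,0,0,0,0,-0.08,0,0,0,0,0,0,-0.14,0,0,0,0,0,0.03,-0.19,0,0,0,0,0,0.07,-0.21,0,0,0,0,0,0.12,-0.21,0,0,0,0.03,0,0.17,-0.21,0,0,0,0.06,0,0.22,-0.21,0,0,0,0.06,-0.005,0.27,-0.21,0,0,0,0.06,-0.01,0.32,-0.21,0,0,0,0.06],
)

```text
time: 35.4
tool_pos: [0.4155, 0.0038, 0.2774]
ee_rot: [3.141, -0.003, -0.027]
wrist_force: [1.8, -0.3, 0.2]
width: 0.0475
finger_force: 0.0
```

Call:
servo_tool(
  commands=[0,0.05,0,0,0,0,0.06,0,0.1,0,0,0,0,0.06,0,0.15,0,0,0,0,0.06,0,0.2,0,0,0,0,0.06,0,0.25,0,0,0,0,0.06,0,0.3,0,0,0,0,0.06,0,0.33,0,0,0,0,0.06,0,0.33,0,0,0,0,0.06,0,0.33,0,0,0,0,0.06],
)

```text
time: 36.52
tool_pos: [0.4064, -0.324, 0.2772]
ee_rot: [-3.142, -0.001, -0.027]
wrist_force: [0.2, -0.2, 0.5]
width: 0.0601
finger_force: 0.0
```

```bash
python3 - <<'E'
from h import *
o,p,c=wrist("m4.png"); go([.4148,-.3255,.031],-.028)
h=cv2.cvtColor(p["img"],cv2.COLOR_BGR2HSV); d=spotter.trace("mallet",p); print([(round(e["conf"],2),e["box"]) for e in d[:2]],proj(c,(.4528,-.3266,.074)))
l,t,w_,h_=map(int,d[0]["box"]); w=(h[...,2]>225)&(h[...,1]<25)&d[0]["region"]; w[t+int(h_*.45):]=0
W=np.array([atz(c,q,.074)[:2] for q in np.argwhere(w)[:,::-1].astype(float)],np.float32); print(cv2.minAreaRect(W*1000))
a=snapshot("scene"); b=snapshot("top")
for i in(a,b): print([q for q in blobs(i["img"],"green",90) if q[0]<300 ],[q for q in blobs(i["img"],"yellow",30)],[q for q in blobs(i["img"],"red",30)])
cv2.imwrite("pics/m4c.png",np.hstack([cv2.resize(p["img"],(512,384)),cv2.resize(b["img"][140:200,190:325],(288,128)) if 0 else cv2.copyMakeBorder(cv2.resize(a["img"][140:300,170:290],(288,384)),0,0,0,0,0)]))
E
```

```text
pos [ 0.4065 -0.3237  0.2774] yaw -0.027 shift [0.0081 0.0016 0.2464] turn [ 0.  -0.1  0.1]
[(0.79, [240.0, 114.8, 38.2, 128.6])] [257.39898945 136.71486079]
((454.11663818359375, -326.6726379394531), (42.052093505859375, 41.033565521240234), 88.52571105957031)
[(233, [306.9, 16.6], [296, 6, 20, 25]), (157, [357.1, 250.7], [350, 244, 15, 14])] [(43, [254.8, 36.8], [245, 33, 21, 9]), (67, [194.2, 157.4], [189, 154, 11, 8])] [(109, [242.1, 241.8], [237, 237, 12, 11])]
[(114, [161.6, 241.5], [156, 236, 12, 12])] [(68, [312.8, 165.8], [309, 162, 9, 9])] [(71, [212.3, 164.7], [208, 160, 10, 10])]
```

View pics/m4c.png

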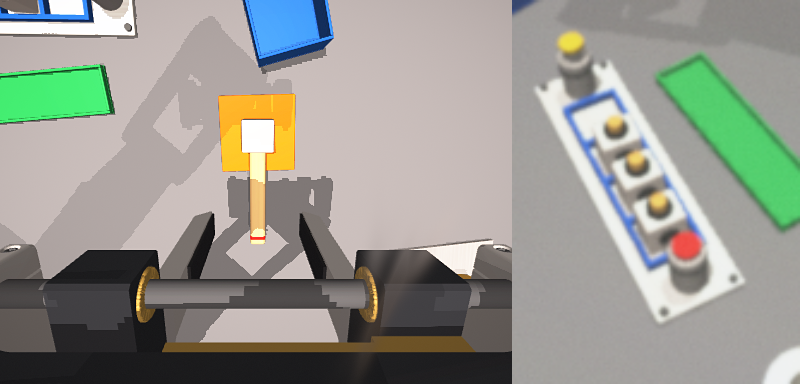

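Call:
servo_tool(
  commands=[0.0085,0.0015,0.05,0,0,0,0.06,0.0085,0.0015,0.1,0,0,0,0.06,0.0085,0.0015,0.15,0,0,0,0.06,0.0085,0.0015,0.2,0,0,0,0.06,0.0085,0.0015,0.235,0,0,0,0.06,0.0085,0.0015,0.246,0,0,0,0.06,0.0085,0.0015,0.246,0,0,0,0.06,0.0085,0.0015,0.246,0,0,0,0.06],
)

```text
time: 37.72
tool_pos: [0.4159, -0.3273, 0.0333]
ee_rot: [3.139, -0.003, -0.027]
wrist_force: [0.6, -1.0, 0.3]
width: 0.06
finger_force: 0.0
```

Call:
servo_tool(
  commands=[0,0,0,0,0,0,0,0,0,0,0,0,0,0,0,0,0,0,0,0,0,0,0,0,0,0,0,0,0,0,0,0,0,0,0,0,0,-0.02,0,0,0,0,0,0,-0.06,0,0,0,0,0,0,-0.11,0,0,0,0,0,0,-0.16,0,0,0,0,0,0,-0.16,0,0,0,0],
)

```text
time: 38.98
tool_pos: [0.4161, -0.328, 0.195]
ee_rot: [3.135, -0.006, -0.028]
wrist_force: [-0.5, -0.3, -4.0]
width: 0.0238
finger_force: 29.9
```

```bash
python3 - <<'E'
from h import *
go([.6095,-.1245,.19],-.028)
E
```

```text
pos [ 0.4161 -0.328   0.195 ] yaw -0.028 shift [ 0.1876 -0.2089  0.0048] turn [ 0.4 -0.4  0. ]
```

Call:
servo_tool(
  commands=[0.02,-0.022,0,0,0,0,0,0.055,-0.062,0,0,0,0,0,0.09,-0.1,0,0,0,0,0,0.13,-0.145,0,0,0,0,0,0.165,-0.185,0,0,0,0,0,0.188,-0.209,0,0,0,0,0,0.188,-0.209,0.005,0,0,0,0,0.188,-0.209,0.005,0,0,0,0,0.188,-0.209,0.005,0,0,0,0],
)

```text
time: 40.1
tool_pos: [0.6071, -0.1235, 0.1846]
ee_rot: [-3.141, 0.003, -0.029]
wrist_force: [0.1, 0.4, -4.4]
width: 0.0237
finger_force: 29.9
```

```bash
python3 - <<'E'
from h import *
go([.6095,-.1245,.108],-.028); wrist("k2.png")
E
```

```text
pos [ 0.6071 -0.1235  0.1846] yaw -0.029 shift [0.0026 0.001  0.0765] turn [-0.   0.1 -0.1]
```

Strike, then press to confirm the stop.

Call:
servo_tool(
  commands=[0.002,0.001,0.025,0,0,0,0,0.002,0.001,0.05,0,0,0,0,0.002,0.001,0.076,0,0,0,0,0.002,0.001,0.076,0,0,0,0],
)

```text
time: 40.65
tool_pos: [0.6092, -0.1243, 0.109]
ee_rot: [-3.141, 0.002, -0.029]
wrist_force: [-0.1, -0.4, -4.1]
width: 0.0235
finger_force: 30.0
```

Call:
servo_tool(
  commands=[0,0,0.002,0,0,0,0,0,0,0.004,0,0,0,0,0,0,0.004,0,0,0,0],
)

```text
time: 41.02
tool_pos: [0.6106, -0.1239, 0.107]
ee_rot: [3.141, -0.001, -0.028]
wrist_force: [-0.3, -0.7, -1.9]
width: 0.0239
finger_force: 30.0
```

Call:
servo_tool(
  commands=[0,0,0.003,0,0,0,0,0,0,0.003,0,0,0,0],
)

```text
time: 41.28
tool_pos: [0.6106, -0.124, 0.1068]
ee_rot: [3.14, -0.003, -0.028]
wrist_force: [-5.6, 0.6, 7.7]
width: 0.024
finger_force: 30.0
```

Call:
servo_tool(
  commands=[0,0,0.002,0,0,0,0,0,0,0.002,0,0,0,0,0,0,-0.03,0,0,0,0,0,0,-0.07,0,0,0,0,-0.02,0.022,-0.09,0,0,0,0,-0.055,0.06,-0.09,0,0,0,0,-0.09,0.1,-0.09,0,0,0,0,-0.13,0.145,-0.09,0,0,0,0,-0.165,0.185,-0.09,0,0,0,0,-0.19,0.206,-0.09,0,0,0,0],
)

```text
time: 42.52
tool_pos: [0.4128, -0.326, 0.1929]
ee_rot: [3.141, 0.0, -0.03]
wrist_force: [0.9, -0.2, -5.0]
width: 0.0235
finger_force: 30.0
```

Call:
servo_tool(
  commands=[-0.0,0,0,0,0,0,0,0,0,0,0,0,0,0],
)

```text
time: 42.78
tool_pos: [0.415, -0.3239, 0.193]
ee_rot: [-3.141, -0.001, -0.028]
wrist_force: [-0.1, 1.0, -4.6]
width: 0.0239
finger_force: 30.0
```

```bash
python3 - <<'E'
from h import *
for n in("scene","top"):
    b=snapshot(n); print(n,blobs(b["img"],"red",30),[q for q in blobs(b["img"],"yellow",20)])
go([.4145,-.3265,.034],-.028)
E
```

```text
scene [(115, [241.5, 238.8], [235, 233, 13, 12])] [(63, [194.8, 160.7], [190, 157, 10, 8])]
top [(70, [211.9, 163.8], [208, 160, 9, 9])] [(66, [312.1, 166.8], [308, 163, 9, 9]), (44, [509.0, 327.9], [506, 319, 6, 23])]
pos [ 0.4154 -0.3235  0.193 ] yaw -0.026 shift [-0.0009  0.003   0.1589] turn [-0.  -0.   0.1]
```

Yellow is fully down again (identical to the start pixels). Park the mallet.

Call:
servo_tool(
  commands=[-0.001,0.003,0.05,0,0,0,0,-0.001,0.003,0.1,0,0,0,0,-0.001,0.003,0.14,0,0,0,0,-0.001,0.003,0.155,0,0,0,0,-0.001,0.003,0.16,0,0,0,0,-0.001,0.003,0.16,0,0,0,0,-0.001,0.003,0.16,0,0,0,0],
)

```text
time: 43.75
tool_pos: [0.4147, -0.3283, 0.0351]
ee_rot: [3.139, -0.003, -0.028]
wrist_force: [0.2, -0.5, -4.1]
width: 0.0239
finger_force: 30.0
```

Call:
servo_tool(
  commands=[0,0,0.001,0,0,0,0,0,0,0.001,0,0,0,0],
)

```text
time: 44.0
tool_pos: [0.4137, -0.3275, 0.0325]
ee_rot: [3.141, -0.001, -0.028]
wrist_force: [0.6, 0.5, -5.1]
width: 0.0234
finger_force: 30.0
```

Call:
servo_tool(
  commands=[0,0,0.001,0,0,0,0,0,0,0.0015,0,0,0,0,0,0,0.0015,0,0,0,0.06,0,0,0.0015,0,0,0,0.06,0,0,0.0015,0,0,0,0.06,0,0,-0.04,0,0,0,0.06,0,0,-0.1,0,0,0,0.07,0,0,-0.16,0,0,0,0.08,0,0,-0.2,0,0,0,0.08,0,0,-0.2,0,0,0,0.08],
)

```text
time: 45.25
tool_pos: [0.4151, -0.3287, 0.2369]
ee_rot: [3.135, -0.007, -0.028]
wrist_force: [-0.9, 0.4, -0.6]
width: 0.0799
finger_force: 0.0
```

```bash
python3 - <<'E'
from h import *
o,p,c=wrist("m5.png"); d=spotter.trace("mallet",p); print([(round(e["conf"],2),e["box"]) for e in d[:2]],proj(c,(.4528,-.3275,.074)))
h=cv2.cvtColor(p["img"],cv2.COLOR_BGR2HSV); l,t,w_,h_=map(int,d[0]["box"]); w=(h[...,2]>225)&(h[...,1]<25)&d[0]["region"]; w[t+int(h_*.45):]=0
W=np.array([atz(c,q,.074)[:2] for q in np.argwhere(w)[:,::-1].astype(float)],np.float32); print(cv2.minAreaRect(W*1000))
go([.62,-.0055,.25],np.radians(87.7))
E
```

```text
[(0.78, [234.8, 128.1, 38.4, 134.9])] [253.61011987 147.26290291]
((452.7840881347656, -327.9408264160156), (41.80435562133789, 40.984344482421875), 88.48905944824219)
pos [ 0.4134 -0.3272  0.2315] yaw -0.028 shift [ 0.1976 -0.3272 -0.0185] turn [ -0.    0.  -89.3]
```

Call:
servo_tool(
  commands=[0.02,-0.033,-0.018,0,0,-9,0.08,0.04,-0.066,-0.03,0,0,-18,0.08,0.06,-0.1,-0.03,0,0,-27,0.08,0.08,-0.133,-0.03,0,0,-36,0.08,0.1,-0.166,-0.03,0,0,-45,0.08,0.12,-0.2,-0.03,0,0,-54,0.08,0.14,-0.233,-0.03,0,0,-63,0.08,0.16,-0.266,-0.03,0,0,-72,0.08,0.18,-0.3,-0.03,0,0,-81,0.08,0.1976,-0.327,-0.03,0,0,-89.3,0.08],
)

```text
time: 46.6
tool_pos: [0.6198, -0.0043, 0.2584]
ee_rot: [-3.136, -0.0, 1.536]
wrist_force: [-0.7, -0.2, -0.3]
width: 0.08
finger_force: 0.0
```

Call:
servo_tool(
  commands=[0,0,0,0,0,0,0.08,0,0,0,0,0,0,0.08],
)

```text
time: 46.85
tool_pos: [0.6193, -0.0063, 0.2599]
ee_rot: [-3.138, 0.0, 1.529]
wrist_force: [0.4, -1.0, 0.2]
width: 0.08
finger_force: 0.0
```

```bash
python3 - <<'E'
from h import *
o,p,c=wrist("f1.png"); go([.6538,-.0055,.041],np.radians(87.7)); bl=blobs(p["img"],"yellow",30)+blobs(p["img"],"brass",30); print(bl)
for q in bl:
    if q[0]<700: print(atz(c,q[1],.078).round(4))
E
```

```text
pos [ 0.6193 -0.0067  0.2606] yaw 1.529 shift [0.0027 0.035  0.2195] turn [-0.2  0.  -0.1]
[(148, [287.6, 75.5], [281, 69, 14, 14]), (132, [284.7, 126.0], [279, 120, 13, 13]), (323, [282.0, 254.3], [272, 245, 21, 20]), (49, [286.6, 76.8], [280, 68, 16, 17]), (41, [284.6, 125.2], [278, 119, 15, 15]), (148, [282.2, 173.4], [276, 167, 13, 14]), (41, [280.3, 246.9], [272, 244, 20, 11]), (35, [119.3, 272.8], [117, 267, 6, 12]), (66, [392.0, 273.1], [388, 267, 9, 12]), (271, [102.9, 297.3], [98, 269, 16, 53]), (333, [409.4, 298.6], [399, 270, 18, 52]), (4307, [292.3, 339.1], [146, 308, 354, 44])]
[0.6601 0.1128 0.078 ]
[0.6558 0.0537 0.078 ]
[ 0.6495 -0.1242  0.078 ]
[0.6588 0.1113 0.078 ]
[0.6557 0.0547 0.078 ]
[ 0.6517 -0.0069  0.078 ]
[ 0.6473 -0.1126  0.078 ]
[ 0.4129 -0.1449  0.078 ]
[ 0.8082 -0.1605  0.078 ]
[ 0.3815 -0.1849  0.078 ]
[ 0.8378 -0.2044  0.078 ]
```

View pics/f1.png

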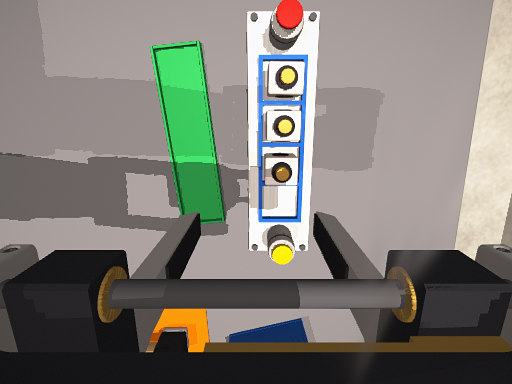

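Call:
servo_tool(
  commands=[0.0025,0.03,0.03,0,0,0,0.08,0.0025,0.035,0.07,0,0,0,0.08,0.0025,0.035,0.12,0,0,0,0.08,0.0025,0.035,0.16,0,0,0,0.08,0.0025,0.035,0.2,0,0,0,0.08,0.0025,0.035,0.2195,0,0,0,0.08,0.0025,0.035,0.2195,0,0,0,0.08,0.0025,0.035,0.2195,0,0,0,0,0.0025,0.035,0.2195,0,0,0,0,0.0025,0.035,0.2195,0,0,0,0],
)

```text
time: 48.15
tool_pos: [0.6561, -0.0048, 0.0441]
ee_rot: [3.139, 0.0, 1.531]
wrist_force: [-0.4, -0.8, -0.8]
width: 0.0536
finger_force: 0.0
```

Call:
servo_tool(
  commands=[0,0,0,0,0,0,0,0,0,-0.04,0,0,0,0,0,0,-0.09,0,0,0,0,0,0,-0.1,0,0,0,0],
)

```text
time: 48.65
tool_pos: [0.6576, -0.0049, 0.147]
ee_rot: [3.133, 0.0, 1.531]
wrist_force: [0.1, -0.5, -2.4]
width: 0.0459
finger_force: 30.0
```

```bash
python3 - <<'E'
from h import *
go([.5214,-.0389,.10],np.radians(93.4))
E
```

```text
pos [ 0.6576 -0.0049  0.147 ] yaw 1.531 shift [-0.0394 -0.1351  0.0459] turn [ 0.5  0.1 -5.7]
```

Call:
servo_tool(
  commands=[-0.01,-0.04,0,0,0,-2,0,-0.025,-0.08,0,0,0,-4,0,-0.035,-0.12,0.01,0,0,-5.7,0,-0.0395,-0.135,0.045,0,0,-5.7,0,-0.0395,-0.135,0.045,0,0,-5.7,0,-0.0395,-0.135,0.045,0,0,-5.7,0],
)

```text
time: 49.4
tool_pos: [0.5194, -0.0387, 0.0975]
ee_rot: [3.141, -0.0, 1.63]
wrist_force: [0.3, -0.2, -1.8]
width: 0.0458
finger_force: 30.0
```

```bash
python3 - <<'E'
from h import *
go([.5214,-.0389,.038],np.radians(93.4))
E
```

```text
pos [ 0.5194 -0.0387  0.0975] yaw 1.63 shift [-0.0003  0.0019  0.0595] turn [ 0. -0.  0.]
```

Call:
servo_tool(
  commands=[0,0.0015,0.035,0,0,0,0,0,0.0015,0.055,0,0,0,0,0,0.0015,0.06,0,0,0,0,0,0.0015,0.06,0,0,0,0,0,0.0015,0.061,0,0,0,0,0,0.0015,0.061,0,0,0,0.068,0,0.0015,0.061,0,0,0,0.068,0,0.0015,0.061,0,0,0,0.068,0,0.0015,0.02,0,0,0,0.07],
)

```text
time: 50.52
tool_pos: [0.5172, -0.0383, 0.0743]
ee_rot: [-3.133, -0.002, 1.63]
wrist_force: [0.7, 0.0, 0.3]
width: 0.0702
finger_force: 0.0
```

Call:
servo_tool(
  commands=[0,0,-0.05,0,0,0,0.08,0,0,-0.1,0,0,0,0.08,0.02,0.035,-0.12,0,0,2,0.08,0.05,0.08,-0.12,0,0,4,0.08,0.075,0.12,-0.12,0,0,5.7,0.08,0.0855,0.14,-0.12,0,0,5.7,0.08,0.0855,0.14,-0.12,0,0,5.7,0.08,0.0855,0.14,-0.12,0,0,5.7,0.08],
)

```text
time: 51.52
tool_pos: [0.6543, 0.0545, 0.1974]
ee_rot: [-3.141, 0.0, 1.531]
wrist_force: [-0.4, -0.1, 0.4]
width: 0.0799
finger_force: 0.0
```

```bash
python3 - <<'E'
from h import *
o,p,c=wrist("u1.png"); go([.6562,.0545,.041],np.radians(87.7))
for q in blobs(p["img"],"yellow",30)+blobs(p["img"],"brass",60): print(q[0],q[1],atz(c,q[1],.078).round(4))
b=snapshot("top"); print(blobs(b["img"],"brass",10)); print(proj(cam(b),(.521,-.039,.068)),proj(cam(b),(.6562,.0545,.078)),proj(cam(b),(.6585,.1145,.078)))
E
```

```text
pos [0.6542 0.0543 0.1977] yaw 1.53 shift [0.0004 0.002  0.1567] turn [-0.  0. -0.]
175 [260.8, 130.2] [0.6603 0.1137 0.078 ]
405 [258.9, 322.8] [ 0.6496 -0.1233  0.078 ]
63 [260.7, 132.0] [0.6601 0.1118 0.078 ]
211 [258.7, 185.1] [0.6559 0.0551 0.078 ]
259 [102.7, 296.9] [ 0.4603 -0.0783  0.078 ]
266 [409.8, 298.7] [ 0.8356 -0.0954  0.078 ]
89 [258.6, 314.9] [ 0.6497 -0.1116  0.078 ]
75 [431.7, 337.5] [ 0.8696 -0.1543  0.078 ]
1667 [309.1, 347.5] [ 0.7131 -0.1638  0.078 ]
[(14, [234.1, 164.6], [233, 162, 3, 6]), (945, [373.8, 233.8], [355, 213, 41, 72]), (10, [167.2, 228.0], [166, 227, 4, 3]), (10, [382.9, 288.6], [380, 287, 8, 3]), (379, [506.7, 335.0], [498, 317, 14, 44])]
[285.25297918 209.20838271] [252.77808395 164.7436474 ] [232.75097536 164.39472356]
```

Call:
servo_tool(
  commands=[0,0.001,0.05,0,0,0,0.08,0,0.001,0.1,0,0,0,0.08,0,0.001,0.145,0,0,0,0.08,0,0.001,0.156,0,0,0,0.08,0,0.001,0.156,0,0,0,0.08,0,0.001,0.156,0,0,0,0,0,0.001,0.156,0,0,0,0,0,0.001,0.156,0,0,0,0,0,0.001,0.156,0,0,0,0],
)

```text
time: 52.75
tool_pos: [0.6564, 0.0549, 0.0422]
ee_rot: [3.14, 0.0, 1.531]
wrist_force: [0.2, -0.5, 1.7]
width: 0.0457
finger_force: 30.0
```

Call:
servo_tool(
  commands=[0,0,0,0,0,0,0,0,0,-0.04,0,0,0,0,0,0,-0.09,0,0,0,0,0,0,-0.1,0,0,0,0,0,0,-0.1,0,0,0,0],
)

```text
time: 53.38
tool_pos: [0.6557, 0.0549, 0.141]
ee_rot: [-3.141, 0.0, 1.531]
wrist_force: [0.4, -0.8, -1.6]
width: 0.0458
finger_force: 30.0
```

```bash
python3 - <<'E'
from h import *
go([.5175,.036,.10],np.radians(93.4))
E
```

```text
pos [0.6557 0.0549 0.141 ] yaw 1.531 shift [-0.0244 -0.1374  0.041 ] turn [-0.   0.  -5.7]
```

Call:
servo_tool(
  commands=[-0.006,-0.04,0,0,0,-2,0,-0.014,-0.08,0,0,0,-4,0,-0.021,-0.12,0.01,0,0,-5.7,0,-0.0245,-0.137,0.04,0,0,-5.7,0,-0.0245,-0.137,0.041,0,0,-5.7,0,-0.0245,-0.137,0.041,0,0,-5.7,0,-0.0245,-0.137,0.041,0,0,-5.7,0],
)

```text
time: 54.25
tool_pos: [0.5195, 0.0359, 0.1013]
ee_rot: [3.14, 0.0, 1.63]
wrist_force: [-0.2, -0.2, -1.1]
width: 0.0457
finger_force: 30.0
```

```bash
python3 - <<'E'
from h import *
go([.5175,.036,.037],np.radians(93.4))
o,p,c=wrist("u2.png"); b=snapshot("top"); cv2.imwrite("pics/u2c.png",np.hstack([cv2.resize(p["img"],(400,300)),cv2.resize(b["img"][140:260,190:350],(400,300))]))
E
```

```text
pos [0.5195 0.0359 0.1013] yaw 1.63 shift [ 0.0002 -0.0021  0.0643] turn [0.1 0.  0. ]
```

View pics/u2c.png

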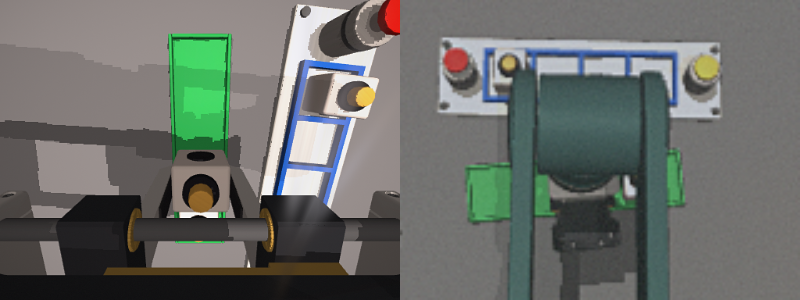

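Call:
servo_tool(
  commands=[0,-0.002,0.035,0,0,0,0,0,-0.002,0.058,0,0,0,0,0,-0.002,0.064,0,0,0,0,0,-0.002,0.065,0,0,0,0,0,-0.002,0.065,0,0,0,0,0,-0.002,0.065,0,0,0,0.068,0,-0.002,0.065,0,0,0,0.068,0,-0.002,0.065,0,0,0,0.068,0,-0.002,0.02,0,0,0,0.07],
)

```text
time: 55.48
tool_pos: [0.5127, 0.0358, 0.077]
ee_rot: [-3.132, -0.001, 1.63]
wrist_force: [0.1, 0.3, 0.1]
width: 0.0695
finger_force: 0.0
```

Call:
servo_tool(
  commands=[0,0,-0.05,0,0,0,0.08,0,0,-0.1,0,0,0,0.08,0.02,0.035,-0.12,0,0,2,0.08,0.04,0.08,-0.12,0,0,4,0.08,0.06,0.12,-0.12,0,0,5.7,0.08,0.069,0.146,-0.12,0,0,5.7,0.08,0.069,0.146,-0.12,0,0,5.7,0.08,0.069,0.146,-0.12,0,0,5.7,0.08],
)

```text
time: 56.48
tool_pos: [0.657, 0.1129, 0.2003]
ee_rot: [-3.141, 0.0, 1.531]
wrist_force: [-0.3, -0.3, -0.6]
width: 0.0796
finger_force: 0.0
```

```bash
python3 - <<'E'
from h import *
o,p,c=wrist("u3.png"); go([.6592,.114,.042],np.radians(87.7))
for q in blobs(p["img"],"yellow",60)+blobs(p["img"],"brass",60): print(q[0],q[1],atz(c,q[1],.078).round(4))
E
```

```text
pos [0.6569 0.1129 0.2007] yaw 1.53 shift [0.0013 0.0023 0.1587] turn [-0.  0. -0.]
105 [143.3, 250.6] [0.5201 0.0387 0.078 ]
202 [260.0, 183.6] [0.6601 0.1145 0.078 ]
194 [144.8, 248.9] [0.5222 0.0408 0.078 ]
223 [410.7, 296.8] [ 0.8409 -0.0365  0.078 ]
214 [101.8, 298.2] [ 0.4595 -0.0238  0.078 ]
```

Call:
servo_tool(
  commands=[0.001,0.0015,0.05,0,0,0,0.08,0.001,0.0015,0.1,0,0,0,0.08,0.001,0.0015,0.148,0,0,0,0.08,0.001,0.0015,0.159,0,0,0,0.08,0.001,0.0015,0.159,0,0,0,0.08,0.001,0.0015,0.159,0,0,0,0,0.001,0.0015,0.159,0,0,0,0,0.001,0.0015,0.159,0,0,0,0,0.001,0.0015,0.159,0,0,0,0],
)

```text
time: 57.65
tool_pos: [0.6599, 0.1143, 0.0424]
ee_rot: [3.14, -0.0, 1.531]
wrist_force: [-0.1, 0.8, 0.9]
width: 0.0458
finger_force: 30.0
```

Call:
servo_tool(
  commands=[0,0,0,0,0,0,0,0,0,-0.04,0,0,0,0,0,0,-0.09,0,0,0,0,0,0,-0.1,0,0,0,0,0,0,-0.1,0,0,0,0],
)

```text
time: 58.28
tool_pos: [0.6591, 0.1142, 0.1411]
ee_rot: [-3.142, 0.0, 1.531]
wrist_force: [-0.0, 0.7, -3.1]
width: 0.0461
finger_force: 30.0
```

```bash
python3 - <<'E'
from h import *
go([.513,.111,.10],np.radians(93.4))
E
```

```text
pos [0.6591 0.1142 0.1411] yaw 1.531 shift [-0.0091 -0.1459  0.0411] turn [-0.   0.  -5.7]
```

Call:
servo_tool(
  commands=[-0.002,-0.04,0,0,0,-2,0,-0.005,-0.085,0,0,0,-4,0,-0.007,-0.125,0.01,0,0,-5.7,0,-0.009,-0.1455,0.04,0,0,-5.7,0,-0.009,-0.1455,0.041,0,0,-5.7,0,-0.009,-0.1455,0.041,0,0,-5.7,0,-0.009,-0.1455,0.041,0,0,-5.7,0],
)

```text
time: 59.15
tool_pos: [0.5152, 0.1111, 0.1014]
ee_rot: [3.139, 0.0, 1.63]
wrist_force: [-0.3, 1.0, -1.7]
width: 0.046
finger_force: 30.0
```

```bash
python3 - <<'E'
from h import *
go([.513,.111,.037],np.radians(93.4))
E
```

```text
pos [0.5152 0.1111 0.1014] yaw 1.63 shift [ 0.     -0.0023  0.0644] turn [ 0.1  0.  -0. ]
```

Call:
servo_tool(
  commands=[0,-0.001,0.035,0,0,0,0,0,-0.001,0.058,0,0,0,0,0,-0.001,0.064,0,0,0,0,0,-0.001,0.065,0,0,0,0,0,-0.001,0.065,0,0,0,0,0,-0.001,0.065,0,0,0,0.068,0,-0.001,0.065,0,0,0,0.068,0,-0.001,0.065,0,0,0,0.068,0,-0.001,0.02,0,0,0,0.07],
)

```text
time: 60.28
tool_pos: [0.5092, 0.1106, 0.0769]
ee_rot: [-3.132, 0.001, 1.63]
wrist_force: [0.7, 0.2, 0.3]
width: 0.0699
finger_force: 0.0
```

Call:
servo_tool(
  commands=[0,0,-0.05,0,0,0,0.08,0,0,-0.1,0,0,0,0.08,0,0,-0.15,0,0,0,0.08,-0.04,-0.03,-0.2,0,0,0,0.08,-0.09,-0.06,-0.25,0,0,0,0.08,-0.13,-0.09,-0.28,0,0,0,0.08,-0.16,-0.12,-0.28,0,0,0,0.08,-0.16,-0.15,-0.28,0,0,0,0.08,-0.16,-0.15,-0.28,0,0,0,0.08],
)

```text
time: 61.4
tool_pos: [0.3713, -0.0581, 0.3618]
ee_rot: [3.138, 0.001, 1.628]
wrist_force: [0.7, 0.0, 1.2]
width: 0.08
finger_force: 0.0
```

```bash
python3 - <<'E'
from h import *
o,p,c=wrist("z.png"); a=snapshot("scene"); cv2.imwrite("pics/zc.png",np.hstack([cv2.resize(p["img"],(440,330)),cv2.resize(a["img"][80:350,130:410],(342,330))]))
for n,b in(("s",a),("t",snapshot("top"))): print(n,blobs(b["img"],"red",30),[q for q in blobs(b["img"],"yellow",20)])
E
```

```text
s [(99, [242.1, 239.1], [237, 234, 11, 11])] [(39, [254.5, 36.9], [245, 33, 21, 9]), (63, [194.8, 160.7], [190, 157, 10, 8])]
t [(69, [211.8, 163.8], [208, 160, 9, 9])] [(66, [312.1, 166.8], [308, 163, 9, 9]), (42, [508.4, 325.3], [506, 318, 6, 17])]
```

View pics/zc.png

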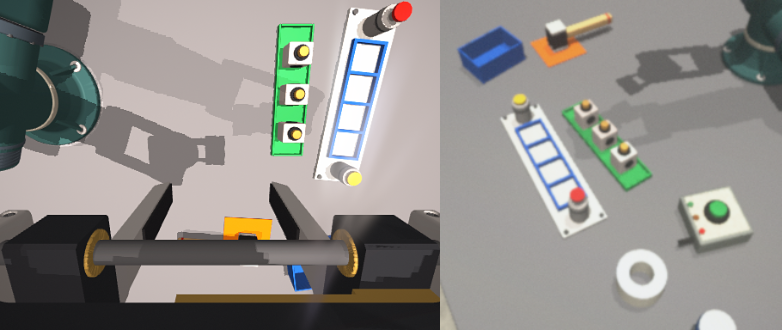

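```bash
python3 - <<'E'
from h import *
o,p,c=wrist(); b=snapshot("top"); cb=cam(b); a=snapshot("scene"); ca=cam(a)
for q in blobs(p["img"],"yellow",40):
    if q[1][1]<230:
        P=atz(c,q[1],.072); d=P[:2]-[.517,.036]; t=np.radians(3.4); print(P.round(4),"tray frame",round(d[0]*np.cos(t)+d[1]*np.sin(t),4),round(-d[0]*np.sin(t)+d[1]*np.cos(t),4))
for i in(a,b): print([(q[0],q[1]) for q in blobs(i["img"],"brass",8) if q[0]<80])
for P in((.5126,.1109,.072),(.517,.036,.072),(.5214,-.0389,.072)): print(proj(ca,P).round(1),proj(cb,P).round(1))
E
```

```text
[0.5124 0.1098 0.072 ] tray frame -0.0002 0.0739
[0.516 0.035 0.072] tray frame -0.001 -0.001
[ 0.5208 -0.0416  0.072 ] tray frame -0.0008 -0.0777
[ 0.6534 -0.1261  0.072 ] tray frame 0.1265 -0.1699
[(9, [307.6, 0.8]), (13, [290.5, 7.4]), (15, [195.1, 163.9]), (39, [248.7, 165.1]), (43, [264.2, 182.2]), (46, [280.1, 200.6]), (13, [339.4, 257.4])]
[(30, [286.0, 209.7]), (32, [260.3, 212.0]), (21, [235.1, 213.5]), (10, [167.2, 228.0])]
[281.3 199.3] [234.8 213. ]
[264.9 181.1] [260.1 211. ]
[249.8 164.3] [285.3 208.9]
```

All three are centred in the tray and upright at floor height.

```bash
python3 -c "
from bench import close_job
print(close_job())"
```

```text
the job is handed in; nothing more can be done
None
```

The job is done and handed in: all three valve bodies were loaded, tested and now stand upright in the green tray, both pins were struck fully down in order, the start button was pressed and sprang back, and the mallet stands on its orange pad (about 61 s of the 210 s used).

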